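Clamp a sample jar on the orbital shaker with its tab-lock knob

ROBOT

A 6-joint arm with a two-finger parallel gripper is mounted at the origin on a cart in front of the work surface, level with it; the furniture and walls round the work are solid. World frame = base frame: x ahead of the robot, y to its left, z up, the work surface at z = 0. Lengths are in m, angles in rad, forces in N, time in s.
With the tool pointing down it reaches from about 0.35 to 0.775 m from the base axis. Payload 5.5 kg.
Tool frame: the origin (TCP) lies on the mounting face of the last link; the fingertips stand 173 mm ahead of it and the grasp point (between the pads) lies 155 mm ahead of it; z points along the fingers, y is the direction in which the jaws open and shut (so a half turn about z gives the same grasp; the last joint's range is limited). The gripper opens to 85 mm and grips with 20 to 120 N. Pads are 22 mm wide; open, the fingers measure 114 mm over their backs; the gripper's body (76 mm by 85 mm) begins 54 mm behind the grasp point. The pads swing forward as they close: fully open they stand 13 mm farther back than shut.
Start: joints at [1.128, 0.313, 0.046, 1.304, 0, 1.431], TCP at [0.171, 0.549, 0.405] pointing down, gripper open.
Joint ranges: [-2.76, 2.76], [-0.86, 1.69], [-1.03, 1.26], [-2.2, 2.34], [-1.47, 1.5], [-3.14, 3.14]. Speed limits (rad/s): [2.57, 2.57, 3.14, 3.14, 3.14, 3.14].

INTERFACE

Orientations are given as a unit quaternion [w, x, y, z].
In Python, from workcell import get_state, eyes, env gives the robot as it stands. The module is installed in compiled form; this text tells all that it offers.
- The arm moves only by the tool carry_out, never from a script. Its argument "motion" is a list of rows, each an object of numbers: "jaw": the opening, from -1 (shut) to 1 (fully open); "tx", "ty", "tz": the shift along the tool's x, y, z in cm; "wx", "wy", "wz": the turn, a rotation vector about the tool's x, y, z in degrees. In form: [{"jaw": .., "tx": .., "ty": .., "tz": .., "wx": .., "wy": .., "wz": ..}, ...]. A call has 1 to 20 rows; each row shifts and turns the commanded pose from where the row before left it, along the tool's axes as they then stand; what a row does not reach is not made up. A row lasts 1/8 s, in which the tool goes at most 62.5 mm and 10.7 degrees, less where a joint would pass 70% of its speed; a pose out of reach is approached as far as the arm can. A call with a gripper value outside its range is refused whole. The fingers move at their own pace and stop on an object; "force" is the grip in N (left out, the last holds). Time passes only in rows, so rows that do not move let the fingers close. It gives the time, the measured TCP pose, the force and the opening at its end, in the units of the state.
- get_state(): the state, without advancing time (a new reading comes with each control period).
- eyes.read_camera(name): name is "scene" or "side" or "wrist"; returns the picture (420x560x3 uint8, blue, green, red); there is no depth.
- eyes.calibration(name): a dict with "K" (3x3 intrinsics, pixels), "camera_from_world" (4x4, takes a point from world to camera coordinates). Camera axes: x right, y up, looking along -z (the intrinsics and any distortion apply to the point x, -y, -z); pixel columns grow to the right and rows downward; lengths in m; the calibration is good to about 2 mm. A picture is of the moment at which its call begins: read the wrist's pose just before it. calibration takes no time and is no camera call; for the wrist camera it gives the pose at the moment of the call.
- env.hand_in(): hands the job in, once; it reports no verdict.
The state is a dict: "clock": time; "joint_pos": joint angles; "qvel": joint speeds; "tau": joint torques, N m; "tcp_pos": TCP position; "orientation": TCP orientation; "wrist_force": force on the tool from outside, world axes, zero at the start; "ft_torque": the same for the moment, N m; "finger_gap": finger opening in m.
Only numpy, scipy, OpenCV 4.12 (cv2) and the standard library are available. Lean on these libraries where they do the work, as an engineer would, in place of code of your own. Each camera call takes 0.05 s, during which the arm holds its last target.

TASK

Stand the red-lidded sample jar upright on the rubber seat of the shaker, between the rubber V and the clamp pad. Then pinch both green release tabs of the clamp knob fully in, never forcing the knob while it is locked, and turn it clockwise until the sprung pad holds the jar home in the V with about 14 newtons, without over-tightening. Let go so that the tabs spring back and lock the knob, and leave the other things on the bench where they are.

Things in the scene. Friction and masses are not known exactly. Their poses are not given: they have to be found in the camera images.
- shaker: Orbital shaker, fixed: white housing 200 (x) x 240 (y) mm, platform top 68 mm up. Origin: centre of its underside on the bench; x away from its control panel, y along the clamp from knob to V, z up. In its frame: knob axis at y = -52 mm, grey clamp body 88 x 86 mm round it (top z = 100), rubber seat top z = 70, V's cheeks to z = 106 and its 40 mm wide back block to z = 110 mm.
- jar_seat (a point): Point on the seat where the jar's axis stands when home in the V; axes as the shaker's. The V's rubber cheeks touch the jar 35 degrees either side of +y and stay within 25 mm of the centre line; the -x and +x sides are free for fingers. The open pad's face is 26 to 37 mm off towards -y. Put down 4 mm short of home (to -y) the jar is clear of cheeks and pad; the pad will push it home.
- jar: Plastic sample jar with red screw lid, the only one: 59 mm tall, body 38.5 mm, lid (top 12 mm) 41 mm in diameter, 55 to 115 g. Origin: centre of its underside; z up. Tighten to about 14 N (6 to 18 N left once the knob has locked will do); more than 24 N from the pad cracks it.
- knob_grip (a point): On the clamp knob's axis, 125.5 mm above the bench; turns with the knob. x runs through the two green tabs, z up. Tabs: flat upright plates 24 mm wide, from 15 mm below to 13 mm above this point; 56 mm over their outer faces at rest, 46.4 mm pressed fully in. Between them a round core, 32 mm in diameter. Black flange below, 62 mm in diameter, its top 16 mm under this point.
- knob (a joint): Angle of the clamp knob, rad: 0 at the start with the jaw open, grows clockwise seen from above, at most 1.40. Its pinion drives the jaw 18 mm per rad: 14 N at the pad is 0.25 N m on the knob, plus 0.03 to 0.05 N m of friction. Two pawls, one under each tab, lock it in a toothed ring, a tooth every 0.105 rad; let go, it settles by up to a tooth as they drop in, mostly back, which can cost the pad 7 N.
- tab_a (a joint): Travel of the tab on the +x side of knob_grip, m: 0 sprung out (pawl home between teeth), 0.0048 pressed in to its stop; from 0.0030 on its pawl is clear of the teeth. Its spring takes 4.5 N to start, 9.3 N at the stop. About 0.002 to 0.003 if the pawl rides on a tooth's tip.
- tab_b (a joint): The same for the tab on the -x side of knob_grip.
- index_ring: Toothed steel ring, 84 mm in diameter, fixed on the clamp body round the knob's foot; origin on the knob's axis, 102 mm above the bench. More than 60 N from the pawls strips its teeth (about 2 N m on the locked knob): do not turn before both tabs are in.
- jaw: Jaw plate 66 mm wide, slides along the shaker's +y; origin at the middle of its front face, 94 mm above the bench. Carries a screw spindle with a rubber pad 21 mm across. The spindle is set anew each time: the relaxed pad's face is 14 to 24 mm before the plate, not measured, so where it meets the jar must be felt. The pad is sprung: 1 mm for each 4 N, up to 9 mm.
- dropper: Bystander: blue dropper bottle with a black teat, 36 mm, 93 mm tall; stands on the bench on the other side of the shaker from the jar. Origin: centre of its underside.
- timer: Bystander: white lab timer with three keys, 48 x 70 x 56 mm, behind the shaker. Origin: centre of its underside.
- wash_bottle: Bystander: white wash bottle with a red spout, 206 mm tall, back left. Origin: centre of its underside.
- white_bottle: Bystander: white reagent bottle 60 mm, 177 mm tall, behind the shaker. Origin: centre of its underside.
- tube_rack: Bystander: yellow tube rack with tubes, 54 x 191 x 96 mm, back left. Origin: centre of its underside.
- petri: Bystander: petri dish 60 x 14 mm at the right. Origin: centre of its underside.
There are look-alikes about, which are no part of the job. Leave any purple or turquoise look-alike of the jar alone.

How it is judged:
On the way, in this order (a step that is already met when the one before it is completed fails the run):
1. the jar stands upright on the seat between V and pad, let go (horizontal distance between jar and jar_seat below 0.012 m and z of jar in the frame of jar_seat below 0.004 m and angle between jar's own z axis and vertical below 0.06 rad and contact force between the fingers and jar below 0.1 N), for 0.2 s.
2. both tabs are pinched in and the knob is turned clockwise (value of joint each of tab_a, tab_b above 0.0027 m and value of joint knob above 0.2 rad), for 0.1 s.
At the end, for the whole second after the job is handed in: The jar stands at rest and upright (4.5 degrees) on the seat, within 3 mm of home in the V, held by the pad with 6 to 18 N; both tabs are out (under 1.2 mm) with their pawls between teeth; no bystander is more than 20 mm from where it stood (contact force between jaw and jar between 6 and 18 N and value of joint each of tab_a, tab_b below 0.0012 m and horizontal distance between jar and jar_seat below 0.003 m and z of jar in the frame of jar_seat below 0.003 m and angle between jar's own z axis and vertical below 0.08 rad and linear speed of jar below 0.01 m/s and distance of each of dropper, timer, wash_bottle, white_bottle, tube_rack, petri from where it was at the start of the episode below 0.02 m); the robot touches nothing.
It fails at once if the pad presses on the jar with more than 24 N (over-tightened) (contact force between jaw and jar above 24 N).
It fails at once if the knob is forced while its pawls are in the teeth (more than 60 N on the toothed ring) (contact force between index_ring and anything else above 60 N).
It fails at once if a bystander is pushed more than 30 mm or knocked over (distance of any of dropper, timer, wash_bottle, white_bottle, tube_rack, petri from where it was at the start of the episode above 0.03 m or angle between any of dropper, timer, wash_bottle, white_bottle, tube_rack, petri's own z axis and vertical above 0.3 rad).
It also fails if it takes over 67 s, if anything falls off the work surface, if the arm or the gripper's body presses on something with over 40 N, if the wrist force passes 120 N, or if a joint passes its speed limit or range.

## Working session

There is one attempt and no reset: what is moved stays moved. The work goes in short steps, Python scripts to look and compute and a tool call to move; the robot and the scene stay as the last step left them, time stands still between calls to the robot, and variables do not carry over. Pictures are saved under pics/ and viewed, and the job is handed in when it is done.

Besides the shell and the picture viewer there is one more tool, called after ">>>" in YAML: its name, and indented under it one key for each argument. carry_out: Moves the arm, as the interface text tells. Its arguments: {"type":"object","properties":{"motion":{"type":"array"},"force":{"type":"number"}},"required":["motion"]}

```bash
mkdir -p pics; ls; python3 - <<'E'
from workcell import get_state, eyes, env
import cv2
print(get_state())
for n in ["scene","side","wrist"]:
    c=eyes.calibration(n); print(n,c)
    cv2.imwrite(f"pics/{n}0.png",eyes.read_camera(n))
E
```

```text
pics
{'clock': 0.0, 'joint_pos': array([1.12838591e+00, 3.13997406e-01, 4.49775052e-02, 1.30363263e+00,
       1.73693416e-05, 1.43117475e+00]), 'qvel': array([-0.00134214, -0.0007509 ,  0.00098971, -0.00066817, -0.00105921,
        0.00022608]), 'tau': array([-1.91275058e-04, -4.80632365e+01,  2.98530149e+01,  1.95375894e-02,
       -1.86180255e-04,  6.12932809e-06]), 'tcp_pos': array([0.17138486, 0.54864769, 0.4038097 ]), 'orientation': array([-2.74616240e-04,  1.50816693e-01,  9.88561310e-01, -8.86587673e-04]), 'wrist_force': array([-0.48235977,  0.29412242, -0.38088324]), 'ft_torque': array([ 0.03272507,  0.02139046, -0.03026528]), 'finger_gap': 0.08563972262540469}
scene {'K': array([[496.65018484,   0.        , 284.01417025],
       [  0.        , 496.65018484, 219.89770406],
       [  0.        ,   0.        ,   1.        ]]), 'camera_from_world': array([[ 0.67722401, -0.73544227,  0.02218782, -0.45997009],
       [ 0.3115375 ,  0.31393415,  0.89687777, -0.23887465],
       [-0.66656734, -0.60047482,  0.44172159, -1.13653403],
       [ 0.        ,  0.        ,  0.        ,  1.
[... 179 characters left out ...]
'camera_from_world': array([[ 0.94438331, -0.32846507, -0.0158387 , -0.57360296],
       [ 0.18561015,  0.49265846,  0.85019792, -0.16428549],
       [-0.27145725, -0.80585255,  0.52622488, -1.48865104],
       [ 0.        ,  0.        ,  0.        ,  1.        ]])}
wrist {'K': array([[294.34755106,   0.        , 277.40656547],
       [  0.        , 294.34755106, 208.21043121],
       [  0.        ,   0.        ,   1.        ]]), 'camera_from_world': array([[ 0.29726947,  0.95479196, -0.00178311, -0.57374474],
       [-0.90583209,  0.28143473, -0.31664289,  0.04104087],
       [-0.30182626,  0.09574346,  0.94854315, -0.38091966],
       [ 0.        ,  0.        ,  0.        ,  1.        ]])}
```

View pics/scene0.png

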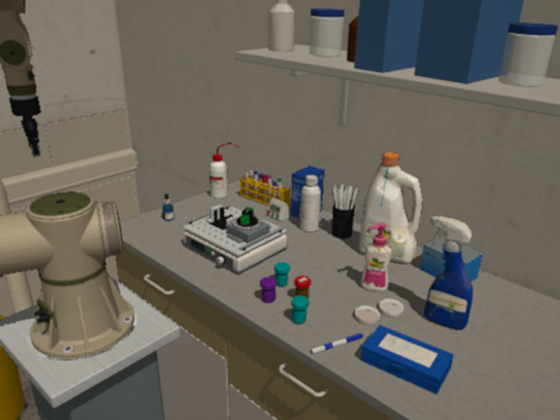

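View pics/side0.png

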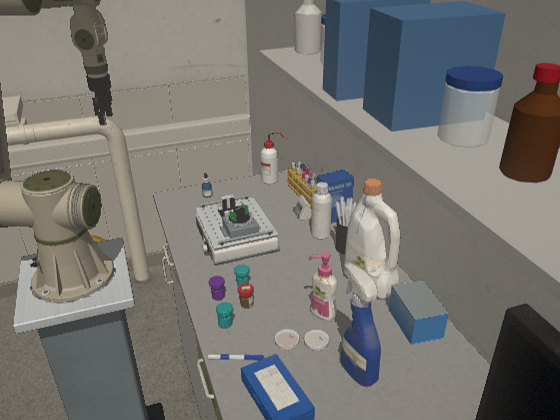

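View pics/wrist0.png

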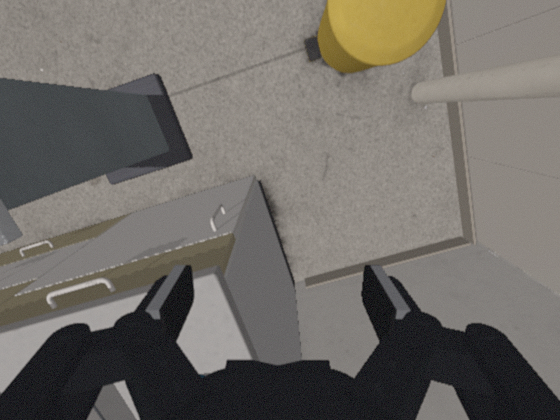

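The scene view shows the shaker at about (235,235) and the red-lidded jar at (302,285), among two turquoise jars and one purple. The side view has the red jar at (246,295). The wrist camera sees only floor. Next I'll enlarge crops and measure.

```bash
cat > h.py <<'E'
import numpy as np, cv2
from workcell import get_state, eyes, env
def ray(n,px,c=None):
    c=c or eyes.calibration(n); K=c["K"];T=np.array(c["camera_from_world"])
    p=np.linalg.inv(K)@np.array([px[0],px[1],1.]); d=np.array([p[0],-p[1],-p[2]])
    R=T[:3,:3]; return -R.T@T[:3,3], R.T@d/np.linalg.norm(d)
def plane(n,px,z,c=None):
    o,d=ray(n,px,c); return o+d*(z-o[2])/d[2]
def tri(rs):
    A=np.zeros((3,3));b=np.zeros(3)
    for o,d in rs:
        P=np.eye(3)-np.outer(d,d);A+=P;b+=P@o
    x=np.linalg.solve(A,b); return x,[np.linalg.norm((np.eye(3)-np.outer(d,d))@(x-o)) for o,d in rs]
def proj(n,X,c=None):
    c=c or eyes.calibration(n); T=np.array(c["camera_from_world"]); q=T[:3,:3]@np.array(X)+T[:3,3]
    p=c["K"]@np.array([q[0],-q[1],-q[2]]); return p[:2]/p[2]
E
python3 - <<'E'
from h import *
s=cv2.imread("pics/scene0.png");d=cv2.imread("pics/side0.png")
cv2.imwrite("pics/s1.png",cv2.resize(s[180:330,150:350],None,fx=4,fy=4,interpolation=cv2.INTER_CUBIC))
cv2.imwrite("pics/d1.png",cv2.resize(d[165:330,180:340],None,fx=3.6,fy=3.6,interpolation=cv2.INTER_CUBIC))
def red(im,x0,x1,y0,y1):
    h=cv2.cvtColor(im,cv2.COLOR_BGR2HSV); m=(((h[...,0]<8)|(h[...,0]>172))&(h[...,1]>150)&(h[...,2]>90)).astype('u1')
    k=np.zeros_like(m);k[y0:y1,x0:x1]=m[y0:y1,x0:x1]
    n,l,st,ce=cv2.connectedComponentsWithStats(k); return [(st[i],ce[i]) for i in range(1,n) if st[i][4]>8]
a=red(s,280,330,260,310);b=red(d,225,270,270,320);print(a,b)
pa=a[0][1];pb=b[0][1]
for z in(.05,.055): print(plane("scene",pa,z),plane("side",pb,z))
print(tri([ray("scene",pa),ray("side",pb)]))
E
```

```text
[(array([295, 276,  16,  13, 133], dtype=int32), array([302.32330827, 282.37593985]))] [(array([238, 284,  15,  13, 112], dtype=int32), array([244.96428571, 290.28571429]))]
[ 0.42529531 -0.29353479  0.05      ] [ 0.42753483 -0.28959896  0.05      ]
[ 0.41940487 -0.29835545  0.055     ] [ 0.42603333 -0.29548761  0.055     ]
(array([ 0.42709011, -0.29138209,  0.04972095]), [np.float64(0.0013831343484243708), np.float64(0.0013831343484244421)])
```

View pics/s1.png

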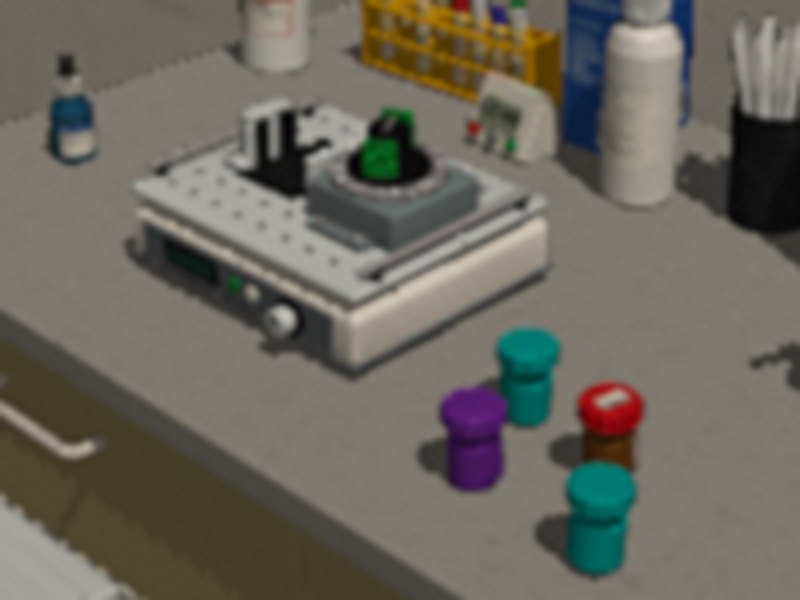

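View pics/d1.png

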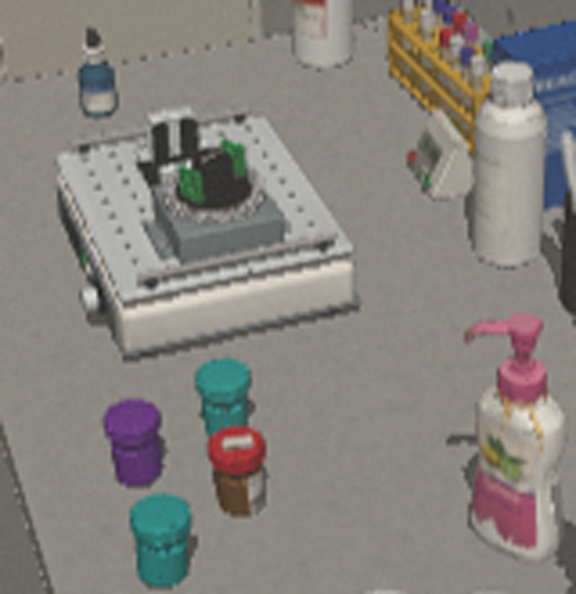

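The crops show the shaker's panel facing the robot, the V on its +y side, and the knob with its tabs on a grey body nearer the jars. The red jar is at (610,410) in the scene crop, with purple at (472,420) and turquoise at (527,360) and (600,490). Now rough poses for all of these.

```bash
python3 - <<'E'
from h import *
s=cv2.imread("pics/scene0.png");d=cv2.imread("pics/side0.png")
def comp(im,lo,hi,box):
    h=cv2.cvtColor(im,cv2.COLOR_BGR2HSV); m=cv2.inRange(h,lo,hi);k=np.zeros_like(m);x0,x1,y0,y1=box;k[y0:y1,x0:x1]=m[y0:y1,x0:x1]
    n,l,st,ce=cv2.connectedComponentsWithStats(k); return [(st[i].tolist(),ce[i].round(1).tolist()) for i in range(1,n) if st[i][4]>8]
for nm,lo,hi in(("turq",(80,120,50),(98,255,255)),("purp",(125,100,40),(150,255,255)),("green",(50,120,40),(72,255,255))):
    print(nm,comp(s,lo,hi,(150,350,180,330)),comp(d,lo,hi,(180,280,165,330)))
# lids by eye from crops
for nm,a,b in(("purple",(474,405),(134,417)),("turq1",(527,347),(223,380)),("turq2",(600,482),(161,513)),("red",(610,403),(237,445))):
    A=np.array(a)/4+[150,180];B=np.array(b)/3.6+[180,165]; print(nm,tri([ray("scene",A),ray("side",B)]))
# platform corners by eye, top z=.068
C=dict(left=((137,188),(60,158)),front=((357,303),(125,305)),right=((548,207),(352,250)))
for k,(a,b) in C.items():
    A=np.array(a)/4+[150,180];B=np.array(b)/3.6+[180,165]; print(k,tri([ray("scene",A),ray("side",B)]),plane("scene",A,.068),plane("side",B,.068))
c=eyes.calibration("wrist");T=c["camera_from_world"];R=T[:3,:3]
print("cam",-R.T@T[:3,3],"view",-R[2],get_state()["clock"])
E
```

```text
turq [([274, 262, 16, 24, 289], [281.5, 272.9]), ([292, 296, 17, 28, 387], [299.2, 308.5])] [([235, 265, 14, 21, 209], [241.4, 273.4]), ([216, 303, 17, 25, 333], [224.2, 314.2])]
purp [([260, 277, 17, 26, 336], [268.1, 288.8])] [([209, 276, 16, 24, 281], [216.8, 287.0])]
green [([246, 208, 7, 4, 14], [250.0, 208.8]), ([240, 214, 10, 11, 94], [244.6, 219.4]), ([207, 249, 3, 4, 9], [208.1, 250.7])] [([230, 212, 3, 5, 9], [231.1, 214.0])]
purple (array([ 0.36902516, -0.23172705,  0.05233382]), [np.float64(0.0010752863750846835), np.float64(0.0010752863750847564)])
turq1 (array([ 0.44323728, -0.20770615,  0.05013579]), [np.float64(0.00021484984949650336), np.float64(0.00021484984949636114)])
turq2 (array([ 0.36088294, -0.34128397,  0.05371993]), [np.float64(0.0010208284937435457), np.float64(0.0010208284937435386)])
red (array([ 0.43024894, -0.2890053 ,  0.05218215]), [np.float64(0.0016247059454492982), np.float64(0.0016247059454493331)])
left (array([0.39350027, 0.13678044, 0.06056113]), [np.float64(0.0018700930967258055), np.float64(0.0018700930967257107)]) [0.3830425  0.12117121 0.068     ] [0.39203947 0.12784114 0.068     ]
front (array([ 0.3950691 , -0.09851963,  0.0582299 ]), [np.float64(0.000452591061319341), np.float64(0.0004525910613192891)]) [ 0.38339767 -0.11162152  0.068     ] [ 0.39261698 -0.11154732  0.068     ]
right (array([ 0.58645422, -0.09416086,  0.06010627]), [np.float64(0.002795307577210298), np.float64(0.0027953075772104525)]) [ 0.57157064 -0.10868329  0.068     ] [ 0.58396756 -0.10057177  0.068     ]
cam [0.09277895 0.57276419 0.37340298] view [ 0.30192573 -0.09553314 -0.94853269] 0.15
```

Rough estimates:
- **Shaker:** centre about (0.49, 0.02), with its axes close to the world's.
- **Red jar:** (0.43, -0.29), with neighbours at least 80 mm away.

I'll move high above the shaker for a wrist view, with the jaws along world x.

>>> carry_out:
  motion:
    - {"tx": -3.8, "ty": -3.6, "tz": -0.4}
    - {"tx": -3.8, "ty": -3.6, "tz": -0.4}
    - {"tx": -3.8, "ty": -3.6, "tz": -0.4}
    - {"tx": -3.8, "ty": -3.6, "tz": -0.4}
    - {"tx": -3.8, "ty": -3.6, "tz": -0.4}
    - {"tx": -3.8, "ty": -3.6, "tz": -0.4}
    - {"tx": -3.8, "ty": -3.6, "tz": -0.4}
    - {"tx": -3.8, "ty": -3.6, "tz": -0.4}
    - {"tx": -3.8, "ty": -3.6, "tz": -0.4}
    - {"tx": -3.8, "ty": -3.6, "tz": -0.4}
    - {"tx": -3.8, "ty": -3.6, "tz": -0.4}
    - {"tx": -3.8, "ty": -3.6, "tz": -0.4}
    - {"wz": 10.4}
    - {"wz": 10.4}
    - {"wz": 10.4}
    - {"wz": 10.4}
    - {"wz": 10.4}
    - {"wz": 10.4}
    - {"wz": 10.3}
    - {"wz": 0}

```text
invalid input at $.motion[0]: expected keys jaw, tx, ty, tz, wx, wy, wz
```

```bash
python3 - <<'E'
from h import *
import json
s=get_state(); c=eyes.calibration("wrist"); im=eyes.read_camera("wrist"); cv2.imwrite("pics/w1.png",im); np.save("w1c.npy",c,allow_pickle=True)
print(s["tcp_pos"],s["orientation"],s["joint_pos"],s["clock"]); print(c["camera_from_world"])
E
```

```text
[0.17140652 0.54871686 0.40402756] [-2.02789279e-04  1.50827937e-01  9.88559790e-01 -6.58610808e-04] [1.12840504e+00 3.13834667e-01 4.52835829e-02 1.30362345e+00
 1.06224793e-05 1.43121658e+00] 0.15
[[ 0.29726975  0.95479229 -0.00154019 -0.5738761 ]
 [-0.90579884  0.28150505 -0.31667548  0.04105062]
 [-0.30192573  0.09553314  0.94853269 -0.38089054]
 [ 0.          0.          0.          1.        ]]
```

View pics/w1.png

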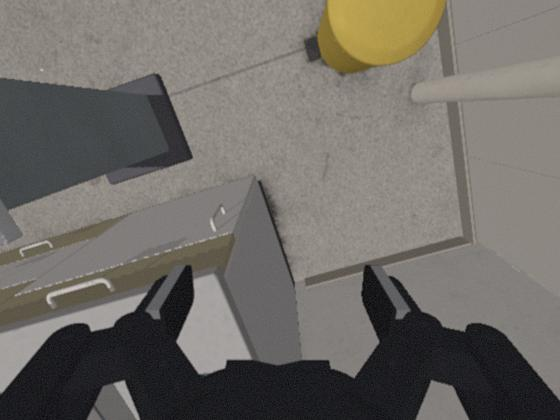

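The move was refused because every row must give all the keys. The picture is unchanged: floor and cart, with the fingers at the bottom. I'll send the move again in full.

>>> carry_out:
  motion:
    - {"jaw": 1, "tx": -3.8, "ty": -3.6, "tz": -0.4, "wx": 0, "wy": 0, "wz": 0}
    - {"jaw": 1, "tx": -3.8, "ty": -3.6, "tz": -0.4, "wx": 0, "wy": 0, "wz": 0}
    - {"jaw": 1, "tx": -3.8, "ty": -3.6, "tz": -0.4, "wx": 0, "wy": 0, "wz": 0}
    - {"jaw": 1, "tx": -3.8, "ty": -3.6, "tz": -0.4, "wx": 0, "wy": 0, "wz": 0}
    - {"jaw": 1, "tx": -3.8, "ty": -3.6, "tz": -0.4, "wx": 0, "wy": 0, "wz": 0}
    - {"jaw": 1, "tx": -3.8, "ty": -3.6, "tz": -0.4, "wx": 0, "wy": 0, "wz": 0}
    - {"jaw": 1, "tx": -3.8, "ty": -3.6, "tz": -0.4, "wx": 0, "wy": 0, "wz": 0}
    - {"jaw": 1, "tx": -3.8, "ty": -3.6, "tz": -0.4, "wx": 0, "wy": 0, "wz": 0}
    - {"jaw": 1, "tx": -3.8, "ty": -3.6, "tz": -0.4, "wx": 0, "wy": 0, "wz": 0}
    - {"jaw": 1, "tx": -3.8, "ty": -3.6, "tz": -0.4, "wx": 0, "wy": 0, "wz": 0}
    - {"jaw": 1, "tx": -3.8, "ty": -3.6, "tz": -0.4, "wx": 0, "wy": 0, "wz": 0}
    - {"jaw": 1, "tx": -3.8, "ty": -3.6, "tz": -0.4, "wx": 0, "wy": 0, "wz": 0}
    - {"jaw": 1, "tx": 0, "ty": 0, "tz": 0, "wx": 0, "wy": 0, "wz": 10.4}
    - {"jaw": 1, "tx": 0, "ty": 0, "tz": 0, "wx": 0, "wy": 0, "wz": 10.4}
    - {"jaw": 1, "tx": 0, "ty": 0, "tz": 0, "wx": 0, "wy": 0, "wz": 10.4}
    - {"jaw": 1, "tx": 0, "ty": 0, "tz": 0, "wx": 0, "wy": 0, "wz": 10.4}
    - {"jaw": 1, "tx": 0, "ty": 0, "tz": 0, "wx": 0, "wy": 0, "wz": 10.4}
    - {"jaw": 1, "tx": 0, "ty": 0, "tz": 0, "wx": 0, "wy": 0, "wz": 10.4}
    - {"jaw": 1, "tx": 0, "ty": 0, "tz": 0, "wx": 0, "wy": 0, "wz": 10.3}
    - {"jaw": 1, "tx": 0, "ty": 0, "tz": 0, "wx": 0, "wy": 0, "wz": 0}

```text
clock: 2.7
tcp_pos: [0.4778, 0.0005, 0.4526]
orientation: [-0.0, 0.707, 0.707, -0.0]
wrist_force: [-0.3, -0.6, 0.1]
finger_gap: 0.0853
```

```bash
cat > snap.py <<'E'
from h import *
import sys
n=sys.argv[1]
s=get_state(); c=eyes.calibration("wrist"); im=eyes.read_camera("wrist"); cv2.imwrite(f"pics/{n}.png",im); np.save(f"{n}c.npy",c,allow_pickle=True)
print(s["tcp_pos"].round(4),s["orientation"].round(4),s["joint_pos"].round(3),s["clock"],s["finger_gap"],s["wrist_force"])
E
python3 snap.py w1
```

```text
[0.4778 0.0005 0.4526] [-1.000e-04  7.067e-01  7.075e-01 -0.000e+00] [-0.167  0.114 -0.09   1.367  0.     1.403] 2.7 0.08526871762385083 [-0.27647098 -0.63019997  0.06067946]
```

View pics/w1.png

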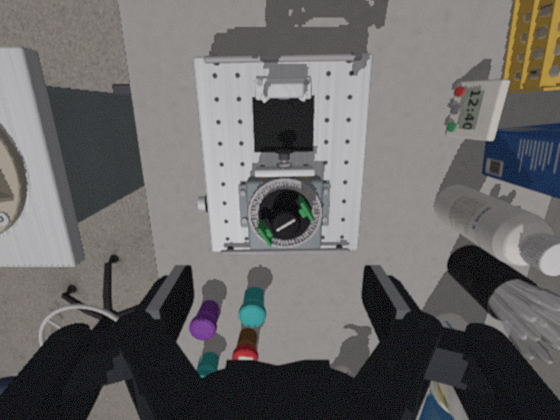

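The wrist view shows the shaker straight below: V block at (284,85), black seat at (284,125), knob at (285,212) with tabs at (306,209) and (265,232). The red jar is at (246,345). I'll enlarge the clamp.

```bash
python3 - <<'E'
from h import *
im=cv2.imread("pics/w1.png")
cv2.imwrite("pics/w1a.png",cv2.resize(im[45:260,185:380],None,fx=2.8,fy=2.8,interpolation=cv2.INTER_CUBIC))
cv2.imwrite("pics/w1b.png",cv2.resize(im[60:250,230:340],None,fx=5,fy=3.1,interpolation=cv2.INTER_CUBIC)) 
cv2.imwrite("pics/w1k.png",cv2.resize(im[165:255,235:335],None,fx=6.5,fy=6.5,interpolation=cv2.INTER_CUBIC)) 
cv2.imwrite("pics/w1s.png",cv2.resize(im[65:185,235:335],None,fx=5,fy=5,interpolation=cv2.INTER_CUBIC)) 
E
```

```text
(no output)
```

View pics/w1a.png

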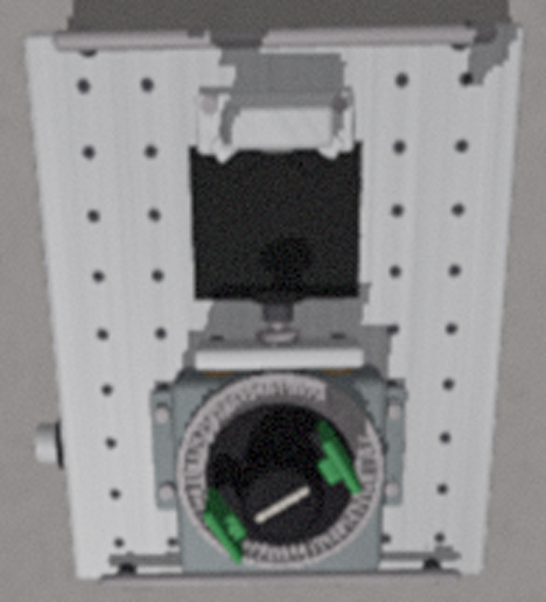

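View pics/w1k.png

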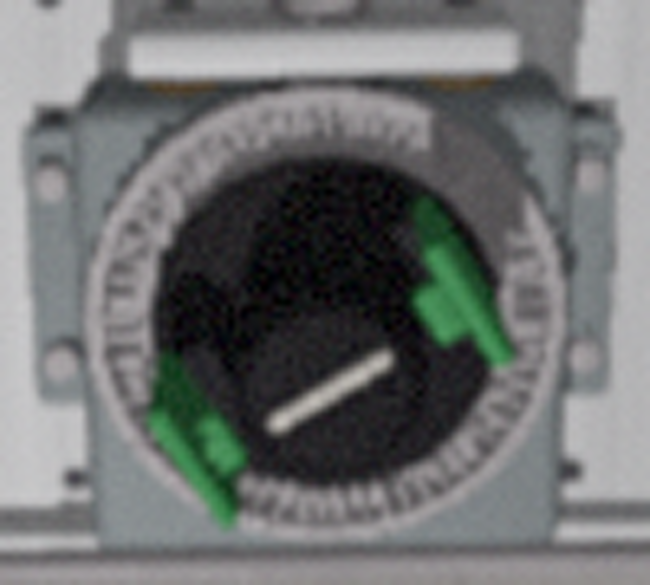

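View pics/w1s.png

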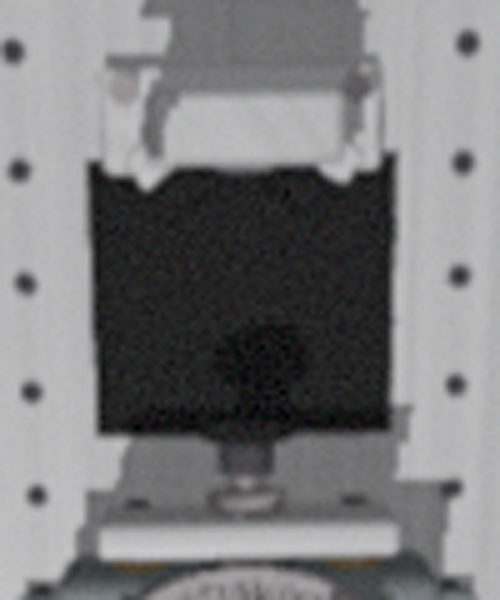

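I have both tabs, with the marker stripe running about 30° counter-clockwise from x. The black cheeks merge with the seat, so I'll boost the contrast.

```bash
python3 - <<'E'
from h import *
im=cv2.imread("pics/w1.png")[65:185,235:335].astype(float)
b=cv2.GaussianBlur(im,(0,0),0.7)
b=np.clip((b-15)*5,0,255).astype('u1')
cv2.imwrite("pics/w1t.png",cv2.resize(b,None,fx=5,fy=5,interpolation=cv2.INTER_CUBIC))
s=cv2.imread("pics/scene0.png")[198:250,200:280].astype(float);d=cv2.imread("pics/side0.png")[190:240,205:265].astype(float)
f=lambda x:np.clip(x*2,0,255).astype('u1')
cv2.imwrite("pics/s2.png",cv2.resize(f(s),None,fx=9,fy=9,interpolation=cv2.INTER_CUBIC))
cv2.imwrite("pics/d2.png",cv2.resize(f(d),None,fx=11,fy=11,interpolation=cv2.INTER_CUBIC))
E
```

```text
(no output)
```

View pics/w1t.png

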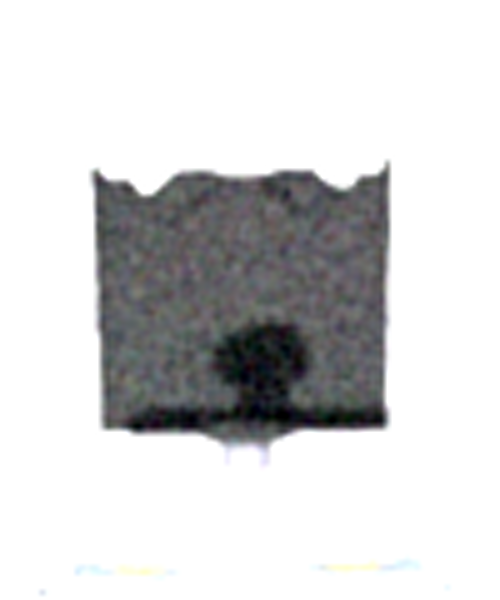

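View pics/s2.png

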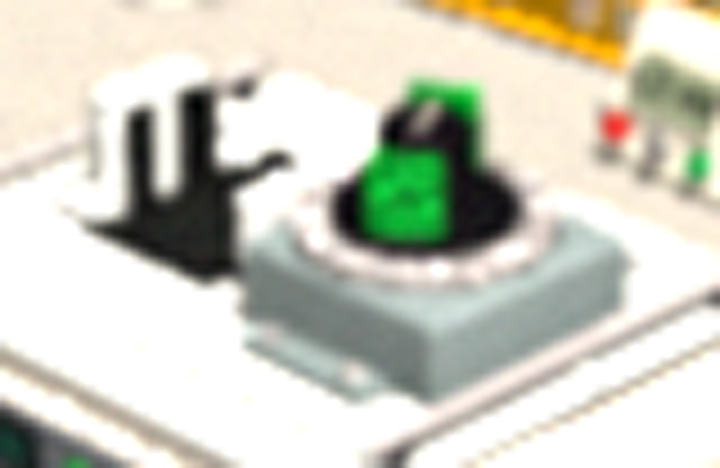

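View pics/d2.png

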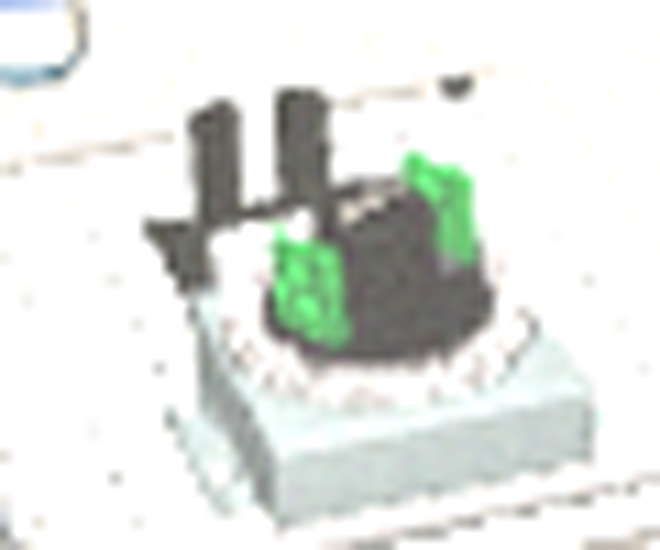

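The white V prongs are visible in the top view, and both black cheek slabs in the two fixed views. I'll compute the shaker frame, knob axis and angle, and cheek positions by casting rays.

```bash
python3 - <<'E'
from h import *
c=np.load("w1c.npy",allow_pickle=True).item()
P=lambda px,z:plane("wrist",px,z,c)
a=lambda x,y:(x/2.8+185,y/2.8+45)
k=lambda x,y:(x/6.5+235,y/6.5+165)
s=lambda x,y:(x/5+235,y/5+65)
np.set_printoptions(precision=4,suppress=True)
print("platform corners", [P(a(*q),.068)[:2] for q in((25,38),(520,28),(78,578),(482,573))])
print("holes", [P(a(*q),.068)[:2] for q in((84,86),(118,542),(466,79),(440,538))])
print("stripe",[P(k(*q),.1385)[:2] for q in((270,425),(390,355))])
print("tabs top A",[P(k(*q),.1385)[:2] for q in((438,255),(508,358))],"B",[P(k(*q),.1385)[:2] for q in((157,420),(232,520))])
print("ring centre", P(k(323,312),.104)[:2], "ring edges",[P(k(*q),.103)[:2] for q in((85,315),(562,312),(325,85),(330,535))])
print("body top corners",[P(k(*q),.1)[:2] for q in((85,100),(560,100),(98,545),(555,545))])
print("seat",[P(s(*q),.07)[:2] for q in((88,165),(395,155),(100,432),(390,430))])
print("white tips",[P(s(*q),.106)[:2] for q in((150,190),(340,183))])
print("block top",[P(s(*q),.110)[:2] for q in((165,168),(342,160),(168,92),(345,92))])
print("jawplate top front",[P(s(*q),z)[:2] for q in((100,527),(398,522))for z in(.11,)],"pad back rim",P(s(207,430),.094)[:2],P(s(295,430),.094)[:2],P(s(250,444),.1)[:2])
d=lambda x,y:(x/11+205,y/11+190)
e=lambda x,y:(x/9+200,y/9+198)
print("side cheeks",[plane("side",d(*q),.106)[:2] for q in((190,118),(238,105),(278,92),(328,92))])
print("scene cheeks",[plane("scene",e(*q),.106)[:2] for q in((128,110),(155,95),(180,95),(215,85))])
E
```

```text
platform corners [array([0.3862, 0.1344]), array([0.5774, 0.1382]), array([ 0.3911, -0.0974]), array([ 0.5832, -0.0943])]
holes [array([0.4079, 0.1174]), array([ 0.4111, -0.0786]), array([0.5581, 0.1202]), array([ 0.562 , -0.0762])]
stripe [array([ 0.4761, -0.0372]), array([ 0.4951, -0.0252])]
tabs top A [array([ 0.5022, -0.0086]), array([ 0.5138, -0.0257])] B [array([ 0.4581, -0.0364]), array([ 0.47 , -0.054])]
ring centre [ 0.4854 -0.0302] ring edges [array([ 0.4433, -0.0312]), array([ 0.5276, -0.0304]), array([0.4853, 0.0104]), array([ 0.4871, -0.074 ])]
body top corners [array([0.4442, 0.007 ]), array([0.5258, 0.0072]), array([ 0.4441, -0.0776]), array([ 0.5291, -0.0774])]
seat [array([0.449 , 0.0944]), array([0.5177, 0.0966]), array([0.4503, 0.0351]), array([0.519 , 0.0357])]
white tips [array([0.4642, 0.0884]), array([0.5026, 0.0898])]
block top [array([0.4674, 0.0924]), array([0.5026, 0.094 ]), array([0.4681, 0.1064]), array([0.5028, 0.1065])]
jawplate top front [array([0.4529, 0.0203]), array([0.5167, 0.0215])] pad back rim [0.4758 0.0388] [0.4952 0.0388] [0.4851 0.0366]
side cheeks [array([0.4671, 0.0842]), array([0.4817, 0.0865]), array([0.4943, 0.0897]), array([0.5076, 0.0847])]
scene cheeks [array([0.4668, 0.085 ]), array([0.4805, 0.0877]), array([0.4863, 0.082 ]), array([0.4995, 0.0798])]
```

Measurements agree well:
- **Shaker:** centre (0.485, 0.021), turned about +1°.
- **Knob axis:** (0.4857, -0.0312). The 52 mm from the shaker centre matches the given value.
- **Tab axis:** about 33° counter-clockwise from world x.
- **Jar seat:** y about 0.072–0.075, to be refined by touch.

Next, the jar.

>>> carry_out:
  motion:
    - {"jaw": 0.4, "tx": -4.8, "ty": -0.8, "tz": 2.5, "wx": 0, "wy": 0, "wz": 0}
    - {"jaw": 0.4, "tx": -4.8, "ty": -0.8, "tz": 2.5, "wx": 0, "wy": 0, "wz": 0}
    - {"jaw": 0.4, "tx": -4.8, "ty": -0.8, "tz": 2.5, "wx": 0, "wy": 0, "wz": 0}
    - {"jaw": 0.4, "tx": -4.8, "ty": -0.8, "tz": 2.5, "wx": 0, "wy": 0, "wz": 0}
    - {"jaw": 0.4, "tx": -4.8, "ty": -0.8, "tz": 2.5, "wx": 0, "wy": 0, "wz": 0}
    - {"jaw": 0.4, "tx": -4.8, "ty": -0.8, "tz": 2.5, "wx": 0, "wy": 0, "wz": 0}
    - {"jaw": 0.4, "tx": 0, "ty": 0, "tz": 0, "wx": 0, "wy": 0, "wz": 0}
    - {"jaw": 0.4, "tx": 0, "ty": 0, "tz": 0, "wx": 0, "wy": 0, "wz": 0}

```text
clock: 3.75
tcp_pos: [0.4295, -0.2872, 0.3026]
orientation: [-0.001, 0.707, 0.707, 0.0]
wrist_force: [-0.7, 0.9, -0.3]
finger_gap: 0.0598
```

```bash
python3 snap.py w2; python3 - <<'E'
from h import *
c=np.load("w2c.npy",allow_pickle=True).item()
im=cv2.imread("pics/w2.png");h=cv2.cvtColor(im,cv2.COLOR_BGR2HSV)
m=(((h[...,0]<8)|(h[...,0]>172))&(h[...,1]>130)&(h[...,2]>60)).astype('u1')
n,l,st,ce=cv2.connectedComponentsWithStats(m)
for i in range(1,n):
    if st[i][4]>60:
        print(st[i],ce[i],plane("wrist",ce[i],.056,c))
E
```

```text
[ 0.4295 -0.2872  0.3026] [-5.000e-04  7.070e-01  7.072e-01  2.000e-04] [-7.450e-01  2.570e-01 -2.880e-01  1.027e+00  1.000e-03  8.260e-01] 3.75 0.0597808631866937 [-0.73191658  0.87928422 -0.25542036]
[ 248  195   51   52 1473] [273.11337407 219.1622539 ] [ 0.42528805 -0.28691936  0.056     ]
```

View pics/w2.png

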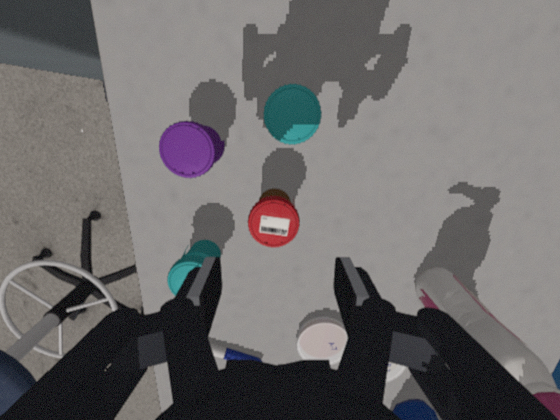

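The red lid fills a circle from about (248,198) to (299,247), with the brown body just above it in the image. The jaws straddle it. I'll take the lid-top centre at z = 0.059.

```bash
python3 - <<'E'
from h import *
c=np.load("w2c.npy",allow_pickle=True).item()
im=cv2.imread("pics/w2.png")
cv2.imwrite("pics/w2a.png",cv2.resize(im[180:260,235:315],None,fx=7,fy=7,interpolation=cv2.INTER_CUBIC))
for px in((273.5,222),(274,223)): print(plane("wrist",px,.059,c))
print([plane("wrist",q,.059,c)[:2] for q in((248,222),(299,222),(273,247.5),(273,196))])
E
```

```text
[ 0.42562664 -0.28814192  0.059     ]
[ 0.42601222 -0.2889724   0.059     ]
[array([ 0.40585714, -0.28816954]), array([ 0.44539428, -0.28811431]), array([ 0.42516204, -0.30994829]), array([ 0.425313  , -0.26718712])]
```

View pics/w2a.png

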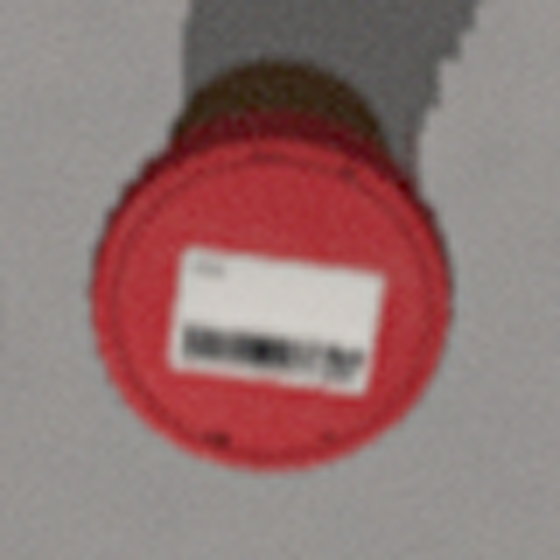

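>>> carry_out:
  motion:
    - {"jaw": 0.4, "tx": -0.2, "ty": -0.4, "tz": 0, "wx": 0, "wy": 0, "wz": 0}
    - {"jaw": 0.4, "tx": 0, "ty": 0, "tz": 3, "wx": 0, "wy": 0, "wz": 0}
    - {"jaw": 0.4, "tx": 0, "ty": 0, "tz": 3, "wx": 0, "wy": 0, "wz": 0}
    - {"jaw": 0.4, "tx": 0, "ty": 0, "tz": 3, "wx": 0, "wy": 0, "wz": 0}
    - {"jaw": 0.4, "tx": 0, "ty": 0, "tz": 2.6, "wx": 0, "wy": 0, "wz": 0}
    - {"jaw": 0.4, "tx": 0, "ty": 0, "tz": 0, "wx": 0, "wy": 0, "wz": 0}
    - {"jaw": -1, "tx": 0, "ty": 0, "tz": 0, "wx": 0, "wy": 0, "wz": 0}
    - {"jaw": -1, "tx": 0, "ty": 0, "tz": 0, "wx": 0, "wy": 0, "wz": 0}
    - {"jaw": -1, "tx": 0, "ty": 0, "tz": 0, "wx": 0, "wy": 0, "wz": 0}
    - {"jaw": -1, "tx": 0, "ty": 0, "tz": 0, "wx": 0, "wy": 0, "wz": 0}
    - {"jaw": -1, "tx": 0, "ty": 0, "tz": 0, "wx": 0, "wy": 0, "wz": 0}
  force: 30

```text
clock: 5.18
tcp_pos: [0.4262, -0.2898, 0.1882]
orientation: [0.001, 0.707, 0.707, 0.0]
wrist_force: [-0.8, 1.1, 6.8]
finger_gap: 0.039
```

```bash
python3 snap.py w3
```

```text
[ 0.4262 -0.2898  0.1882] [1.300e-03 7.074e-01 7.068e-01 3.000e-04] [-0.753  0.371 -0.447  0.75   0.     0.818] 5.175 0.03901101094334268 [-0.82086647  1.10204456  6.8100177 ]
```

View pics/w3.png

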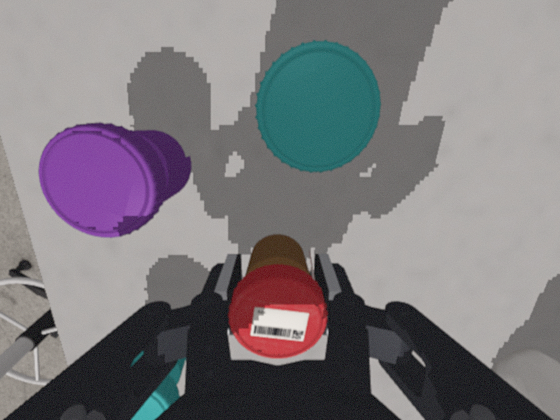

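The gap of 39.0 mm matches the jar body, and the lid sits centred between the pads at (278,310). I'll check the jar's offset from the TCP, then lift.

```bash
python3 - <<'E'
from h import *
c=np.load("w3c.npy",allow_pickle=True).item()
im=cv2.imread("pics/w3.png")
cv2.imwrite("pics/w3a.png",cv2.resize(im[220:370,215:345],None,fx=4,fy=4,interpolation=cv2.INTER_CUBIC))
for q in((278,310),(278,355),(229,310),(327,310),(278,265)): print(plane("wrist",q,.059,c)[:2])
E
```

```text
[ 0.42594741 -0.28442571]
[ 0.42596831 -0.30718433]
[ 0.40639654 -0.28439971]
[ 0.44551447 -0.28445173]
[ 0.4259288  -0.26416549]
```

View pics/w3a.png

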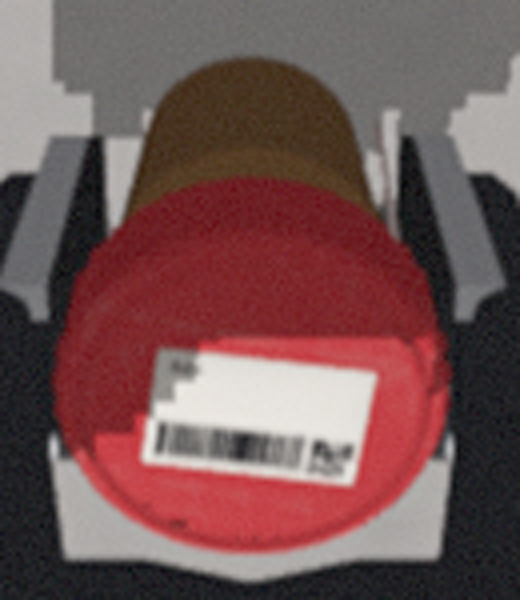

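>>> carry_out:
  motion:
    - {"jaw": -1, "tx": 0, "ty": 0, "tz": -1, "wx": 0, "wy": 0, "wz": 0}
    - {"jaw": -1, "tx": 0, "ty": 0, "tz": -4, "wx": 0, "wy": 0, "wz": 0}
    - {"jaw": -1, "tx": 0, "ty": 0, "tz": -4, "wx": 0, "wy": 0, "wz": 0}
    - {"jaw": -1, "tx": 0, "ty": 0, "tz": -4, "wx": 0, "wy": 0, "wz": 0}
    - {"jaw": -1, "tx": 0, "ty": 0, "tz": -4, "wx": 0, "wy": 0, "wz": 0}
    - {"jaw": -1, "tx": 4.4, "ty": 0.7, "tz": 0, "wx": 0, "wy": 0, "wz": 0}
    - {"jaw": -1, "tx": 4.5, "ty": 0.7, "tz": 0, "wx": 0, "wy": 0, "wz": 0}
    - {"jaw": -1, "tx": 4.5, "ty": 0.7, "tz": 0, "wx": 0, "wy": 0, "wz": 0}
    - {"jaw": -1, "tx": 4.5, "ty": 0.7, "tz": 0, "wx": 0, "wy": 0, "wz": 0}
    - {"jaw": -1, "tx": 4.5, "ty": 0.7, "tz": 0, "wx": 0, "wy": 0, "wz": 0}
    - {"jaw": -1, "tx": 4.5, "ty": 0.7, "tz": 0, "wx": 0, "wy": 0, "wz": 0}
    - {"jaw": -1, "tx": 4.5, "ty": 0.8, "tz": 0, "wx": 0, "wy": 0, "wz": 0}
    - {"jaw": -1, "tx": 4.5, "ty": 0.8, "tz": 0, "wx": 0, "wy": 0, "wz": 0}
    - {"jaw": -1, "tx": 0, "ty": 0, "tz": 0, "wx": 0, "wy": 0, "wz": 0}
    - {"jaw": -1, "tx": 0, "ty": 0, "tz": 0, "wx": 0, "wy": 0, "wz": 0}

```text
clock: 7.1
tcp_pos: [0.4838, 0.0694, 0.357]
orientation: [0.0, 0.707, 0.707, -0.0]
wrist_force: [-0.5, -0.4, -0.5]
finger_gap: 0.0389
```

```bash
python3 snap.py w4; python3 - <<'E'
from h import *
for n in("scene","side"): cv2.imwrite(f"pics/{n}4.png",eyes.read_camera(n))
a=cv2.imread("pics/scene4.png")[120:270,160:310];b=cv2.imread("pics/side4.png")[120:270,170:320]
cv2.imwrite("pics/sd4.png",cv2.resize(np.hstack([a,b]),None,fx=2.6,fy=2.6,interpolation=cv2.INTER_CUBIC))
E
```

```text
[0.4838 0.0694 0.357 ] [ 2.000e-04  7.072e-01  7.070e-01 -1.000e-04] [-0.022  0.168 -0.262  1.141 -0.     1.549] 7.1 0.03888364178734195 [-0.54433908 -0.3628936  -0.50366418]
```

View pics/w4.png

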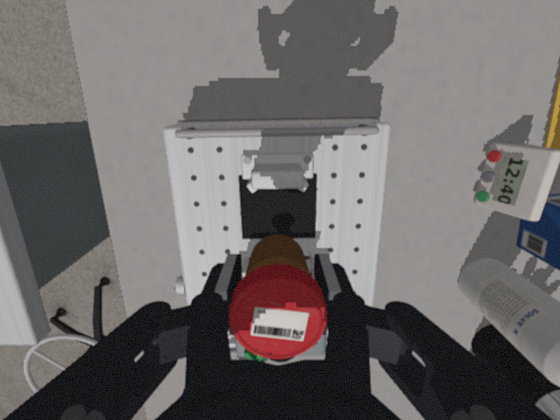

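View pics/sd4.png

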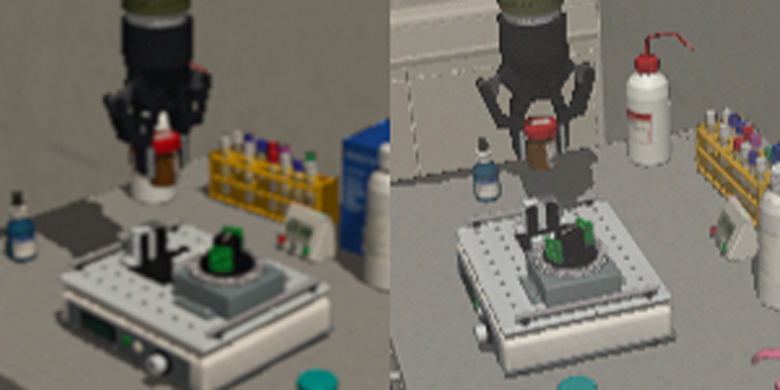

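The jar hangs straight over the clamp, with tips at (252,190) and (306,187) and the seat at (278,205). This gives a second estimate of the V from a different camera position.

```bash
python3 - <<'E'
from h import *
np.set_printoptions(precision=4,suppress=True)
im=cv2.imread("pics/w4.png")[130:250,225:335].astype(float)
cv2.imwrite("pics/w4a.png",cv2.resize(np.clip(im*1.5,0,255).astype('u1'),None,fx=5,fy=5,interpolation=cv2.INTER_CUBIC))
E
```

```text
(no output)
```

View pics/w4a.png

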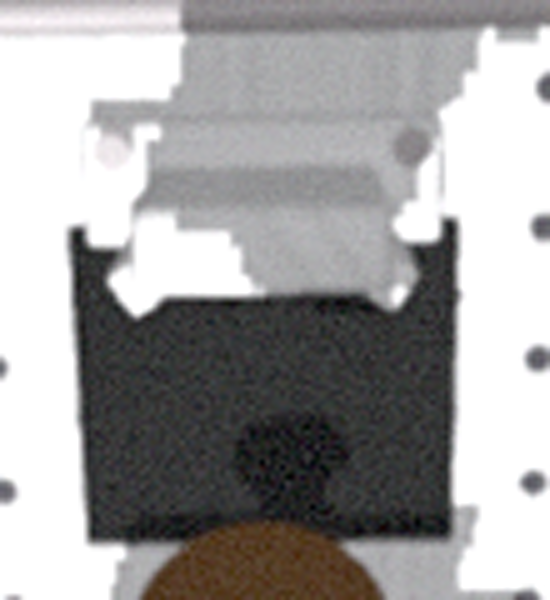

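```bash
python3 - <<'E'
from h import *
np.set_printoptions(precision=4,suppress=True)
c=np.load("w4c.npy",allow_pickle=True).item()
s=lambda x,y:(x/5+225,y/5+130)
for n,q,z in(("tipL",(138,315),.106),("tipR",(398,309),.106),("inL",(165,298),.106),("inR",(375,296),.106),("outL",(108,280),.106),("outR",(418,270),.106),("blockbackL",(150,170),.11),("blockfrontmid",(260,297),.11),("seatL",(70,230),.07),("seatR",(458,222),.07),("seatbl",(88,542),.07),("seatbr",(450,537),.07)):
    print(n,plane("wrist",s(*q),z,c)[:2])
d=lambda x,y:(x/11+205,y/11+190)
E
```

```text
tipL [0.4638 0.0894]
tipR [0.5041 0.0904]
inL [0.468  0.0921]
inR [0.5005 0.0925]
outL [0.4593 0.095 ]
outR [0.507  0.0966]
blockbackL [0.4665 0.1127]
blockfrontmid [0.4827 0.0934]
seatL [0.449 0.095]
seatR [0.5177 0.0965]
seatbl [0.45   0.0346]
seatbr [0.5188 0.0357]
```

Both views agree: V tips at y about 0.090 and block front at about 0.093. That puts home at y about 0.072, so I'll lower the jar 4 mm short of it, with the base a few mm above the seat.

>>> carry_out:
  motion:
    - {"jaw": -1, "tx": -0.3, "ty": 0, "tz": 0, "wx": 0, "wy": 0, "wz": 0}
    - {"jaw": -1, "tx": 0, "ty": 0, "tz": 2.5, "wx": 0, "wy": 0, "wz": 0}
    - {"jaw": -1, "tx": 0, "ty": 0, "tz": 2.5, "wx": 0, "wy": 0, "wz": 0}
    - {"jaw": -1, "tx": 0, "ty": 0, "tz": 2.5, "wx": 0, "wy": 0, "wz": 0}
    - {"jaw": -1, "tx": 0, "ty": 0, "tz": 2, "wx": 0, "wy": 0, "wz": 0}
    - {"jaw": -1, "tx": 0, "ty": 0, "tz": 0, "wx": 0, "wy": 0, "wz": 0}
    - {"jaw": -1, "tx": 0, "ty": 0, "tz": 0, "wx": 0, "wy": 0, "wz": 0}

```text
clock: 8.12
tcp_pos: [0.4843, 0.0661, 0.2624]
orientation: [0.0, 0.708, 0.707, 0.0]
wrist_force: [-0.2, 0.2, -0.4]
finger_gap: 0.0392
```

>>> carry_out:
  motion:
    - {"jaw": -1, "tx": 0.1, "ty": 0, "tz": 0, "wx": 0, "wy": 0, "wz": 0}
    - {"jaw": -1, "tx": 0.1, "ty": 0, "tz": 0, "wx": 0, "wy": 0, "wz": 0}
    - {"jaw": -1, "tx": 0, "ty": 0, "tz": 0, "wx": 0, "wy": 0, "wz": 0}

```text
clock: 8.5
tcp_pos: [0.4841, 0.0687, 0.2621]
orientation: [0.0, 0.707, 0.707, 0.0]
wrist_force: [0.2, -0.2, -0.3]
finger_gap: 0.0389
```

No contact yet. I'll keep feeling towards +y, 1 mm at a time.

>>> carry_out:
  motion:
    - {"jaw": -1, "tx": 0.1, "ty": 0, "tz": 0, "wx": 0, "wy": 0, "wz": 0}
    - {"jaw": -1, "tx": 0, "ty": 0, "tz": 0, "wx": 0, "wy": 0, "wz": 0}

```text
clock: 8.75
tcp_pos: [0.484, 0.0697, 0.2617]
orientation: [-0.0, 0.707, 0.707, 0.0]
wrist_force: [-0.9, -0.1, -1.8]
finger_gap: 0.0394
```

>>> carry_out:
  motion:
    - {"jaw": -1, "tx": 0.1, "ty": 0, "tz": 0, "wx": 0, "wy": 0, "wz": 0}
    - {"jaw": -1, "tx": 0, "ty": 0, "tz": 0, "wx": 0, "wy": 0, "wz": 0}

```text
clock: 9.0
tcp_pos: [0.4839, 0.0706, 0.2616]
orientation: [-0.0, 0.707, 0.707, -0.0]
wrist_force: [-0.0, -0.4, -0.8]
finger_gap: 0.0387
```

>>> carry_out:
  motion:
    - {"jaw": -1, "tx": 0.1, "ty": 0, "tz": 0, "wx": 0, "wy": 0, "wz": 0}
    - {"jaw": -1, "tx": 0, "ty": 0, "tz": 0, "wx": 0, "wy": 0, "wz": 0}

```text
clock: 9.25
tcp_pos: [0.484, 0.0716, 0.2617]
orientation: [-0.0, 0.707, 0.707, 0.0]
wrist_force: [0.7, 0.6, -0.6]
finger_gap: 0.0392
```

>>> carry_out:
  motion:
    - {"jaw": -1, "tx": 0.1, "ty": 0, "tz": 0, "wx": 0, "wy": 0, "wz": 0}
    - {"jaw": -1, "tx": 0, "ty": 0, "tz": 0, "wx": 0, "wy": 0, "wz": 0}

```text
clock: 9.5
tcp_pos: [0.484, 0.0725, 0.2617]
orientation: [0.0, 0.707, 0.707, -0.0]
wrist_force: [0.7, -0.6, -1.3]
finger_gap: 0.0387
```

>>> carry_out:
  motion:
    - {"jaw": -1, "tx": 0.1, "ty": 0, "tz": 0, "wx": 0, "wy": 0, "wz": 0}
    - {"jaw": -1, "tx": 0, "ty": 0, "tz": 0, "wx": 0, "wy": 0, "wz": 0}

```text
clock: 9.75
tcp_pos: [0.4841, 0.0733, 0.2619]
orientation: [0.0, 0.707, 0.707, -0.0]
wrist_force: [-0.4, -2.8, 0.8]
finger_gap: 0.0393
```

>>> carry_out:
  motion:
    - {"jaw": -1, "tx": 0.1, "ty": 0, "tz": 0, "wx": 0, "wy": 0, "wz": 0}
    - {"jaw": -1, "tx": 0, "ty": 0, "tz": 0, "wx": 0, "wy": 0, "wz": 0}

```text
clock: 10.0
tcp_pos: [0.4841, 0.074, 0.2621]
orientation: [0.001, 0.708, 0.707, -0.0]
wrist_force: [-0.3, -6.4, 3.0]
finger_gap: 0.0387
```

Contact came at TCP y about 0.0727, which is home. I'll back off 4–5 mm and lower onto the seat.

>>> carry_out:
  motion:
    - {"jaw": -1, "tx": -0.5, "ty": 0, "tz": 0, "wx": 0, "wy": 0, "wz": 0}
    - {"jaw": -1, "tx": 0, "ty": 0, "tz": 0.2, "wx": 0, "wy": 0, "wz": 0}
    - {"jaw": -1, "tx": 0, "ty": 0, "tz": 0, "wx": 0, "wy": 0, "wz": 0}

```text
clock: 10.38
tcp_pos: [0.4837, 0.0697, 0.2593]
orientation: [-0.001, 0.707, 0.707, -0.0]
wrist_force: [-0.3, 1.0, -1.1]
finger_gap: 0.0389
```

>>> carry_out:
  motion:
    - {"jaw": -1, "tx": 0, "ty": 0, "tz": 0.1, "wx": 0, "wy": 0, "wz": 0}
    - {"jaw": -1, "tx": 0, "ty": 0, "tz": 0, "wx": 0, "wy": 0, "wz": 0}

```text
clock: 10.62
tcp_pos: [0.4839, 0.0697, 0.2585]
orientation: [-0.0, 0.707, 0.707, -0.0]
wrist_force: [-0.3, -0.4, -1.5]
finger_gap: 0.0391
```

>>> carry_out:
  motion:
    - {"jaw": -1, "tx": 0, "ty": 0, "tz": 0.1, "wx": 0, "wy": 0, "wz": 0}
    - {"jaw": -1, "tx": 0, "ty": 0, "tz": 0, "wx": 0, "wy": 0, "wz": 0}

```text
clock: 10.88
tcp_pos: [0.484, 0.0696, 0.2582]
orientation: [0.0, 0.707, 0.707, 0.0]
wrist_force: [-1.3, 0.2, 4.2]
finger_gap: 0.0389
```

The jar rests on the seat (4 N). Releasing and lifting straight up.

>>> carry_out:
  motion:
    - {"jaw": 0.3, "tx": 0, "ty": 0, "tz": 0, "wx": 0, "wy": 0, "wz": 0}
    - {"jaw": 0.3, "tx": 0, "ty": 0, "tz": 0, "wx": 0, "wy": 0, "wz": 0}
    - {"jaw": 0.3, "tx": 0, "ty": 0, "tz": 0, "wx": 0, "wy": 0, "wz": 0}
    - {"jaw": 0.3, "tx": 0, "ty": 0, "tz": -1, "wx": 0, "wy": 0, "wz": 0}
    - {"jaw": 0.3, "tx": 0, "ty": 0, "tz": -3, "wx": 0, "wy": 0, "wz": 0}
    - {"jaw": 0.6, "tx": 0, "ty": 0, "tz": -4, "wx": 0, "wy": 0, "wz": 0}
    - {"jaw": 0.6, "tx": 0, "ty": 0, "tz": -4, "wx": 0, "wy": 0, "wz": 0}
    - {"jaw": 0.6, "tx": 0, "ty": 0, "tz": 0, "wx": 0, "wy": 0, "wz": 0}

```text
clock: 11.88
tcp_pos: [0.4851, 0.0695, 0.3817]
orientation: [0.003, 0.707, 0.707, 0.003]
wrist_force: [1.0, -0.6, -0.3]
finger_gap: 0.0682
```

```bash
python3 snap.py w5; python3 - <<'E'
from h import *
for n in("scene","side"): cv2.imwrite(f"pics/{n}5.png",eyes.read_camera(n))
a=cv2.imread("pics/scene5.png")[170:270,190:290];b=cv2.imread("pics/side5.png")[165:265,190:290]
cv2.imwrite("pics/sd5.png",cv2.resize(np.hstack([a,b]),None,fx=4,fy=4,interpolation=cv2.INTER_CUBIC))
E
```

```text
[0.4851 0.0695 0.3817] [0.0026 0.7074 0.7068 0.0026] [-0.022  0.154 -0.217  1.193  0.     1.55 ] 11.875 0.06822669056888195 [ 1.00341775 -0.64756674 -0.34843837]
```

View pics/w5.png

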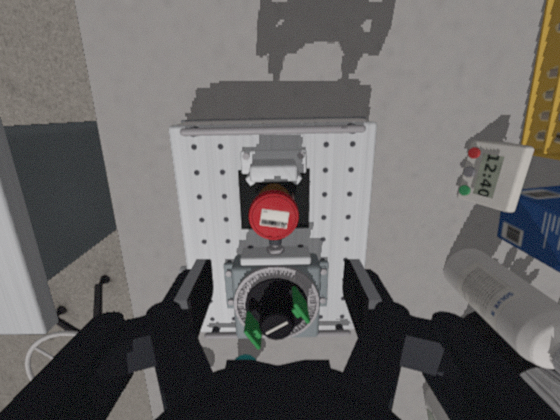

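View pics/sd5.png

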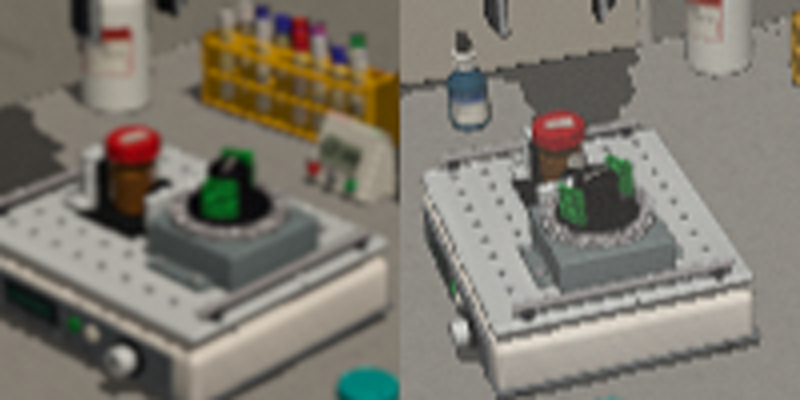

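The jar stands upright on the seat against the V, let go. The tabs are at (300,303) and (253,332) in the wrist view, and I'll re-measure the knob from this pose.

```bash
python3 - <<'E'
from h import *
im=cv2.imread("pics/w5.png")
cv2.imwrite("pics/w5k.png",cv2.resize(im[260:355,225:335],None,fx=6.5,fy=6.3,interpolation=cv2.INTER_CUBIC))
E
```

```text
(no output)
```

View pics/w5k.png

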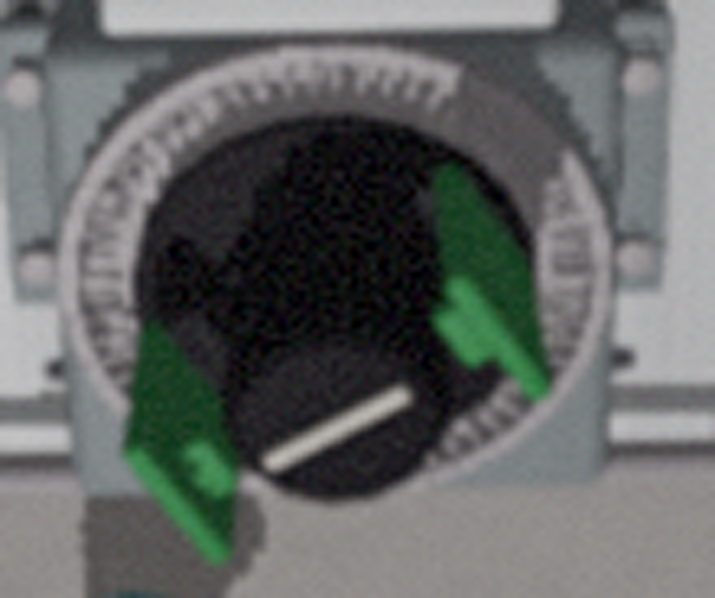

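```bash
python3 - <<'E'
from h import *
np.set_printoptions(precision=4,suppress=True)
c=np.load("w5c.npy",allow_pickle=True).item()
k=lambda x,y:(x/6.5+225,y/6.3+260)
z=.1385
A=[plane("wrist",k(*q),z,c)[:2] for q in((457,283),(540,393))]
B=[plane("wrist",k(*q),z,c)[:2] for q in((135,455),(222,555))]
S=[plane("wrist",k(*q),z,c)[:2] for q in((268,464),(406,394))]
ang=lambda v:np.degrees(np.arctan2(v[1],v[0]))
mA=sum(A)/2;mB=sum(B)/2
print(A,B,S); print("axis",(mA+mB)/2,"dist",np.linalg.norm(mA-mB),"ang",ang(mA-mB),"plates",ang(A[1]-A[0])+90,ang(B[1]-B[0])+90,"stripe",ang(S[1]-S[0]),sum(S)/2)
print("ring",[plane("wrist",k(*q),.104,c)[:2] for q in((60,280),(612,265),(335,45))])
print("lid", plane("wrist",(274,216),.129,c))
E
```

```text
[array([ 0.5014, -0.0076]), array([ 0.513 , -0.0257])] [array([ 0.4581, -0.036 ]), array([ 0.4696, -0.0537])] [array([ 0.4762, -0.0376]), array([ 0.4949, -0.0258])]
axis [ 0.4855 -0.0307] dist 0.05169903767155849 ang 33.014549728284315 plates 32.41876350370572 33.01984154885649 stripe 32.3131458716952 [ 0.4856 -0.0317]
ring [array([ 0.4435, -0.0324]), array([ 0.5278, -0.03  ]), array([0.4856, 0.0093])]
lid [0.4834 0.07   0.129 ]
```

Both views agree: axis (0.4856, -0.0312), tab axis 32.6°. I'll go above the knob, align the jaws with the tabs, and check before going down.

>>> carry_out:
  motion:
    - {"jaw": 0.75, "tx": -5.0, "ty": 0.05, "tz": 0, "wx": 0, "wy": 0, "wz": 0}
    - {"jaw": 0.75, "tx": -5.1, "ty": 0, "tz": 0, "wx": 0, "wy": 0, "wz": 0}
    - {"jaw": 0.75, "tx": 0, "ty": 0, "tz": 0, "wx": 0, "wy": 0, "wz": -8.2}
    - {"jaw": 0.75, "tx": 0, "ty": 0, "tz": 0, "wx": 0, "wy": 0, "wz": -8.2}
    - {"jaw": 0.75, "tx": 0, "ty": 0, "tz": 0, "wx": 0, "wy": 0, "wz": -8.1}
    - {"jaw": 0.75, "tx": 0, "ty": 0, "tz": 0, "wx": 0, "wy": 0, "wz": -8.1}
    - {"jaw": 0.75, "tx": 0, "ty": 0, "tz": 2, "wx": 0, "wy": 0, "wz": 0}
    - {"jaw": 0.75, "tx": 0, "ty": 0, "tz": 2, "wx": 0, "wy": 0, "wz": 0}
    - {"jaw": 0.75, "tx": 0, "ty": 0, "tz": 0, "wx": 0, "wy": 0, "wz": 0}
    - {"jaw": 0.75, "tx": 0, "ty": 0, "tz": 0, "wx": 0, "wy": 0, "wz": 0}
  force: 40

```text
clock: 13.28
tcp_pos: [0.4843, -0.0315, 0.3375]
orientation: [-0.0, 0.481, 0.877, -0.0]
wrist_force: [-0.6, -0.4, 0.0]
finger_gap: 0.0748
```

```bash
python3 snap.py w6; python3 - <<'E'
from h import *
from scipy.spatial.transform import Rotation as R
s=get_state();q=s["orientation"];M=R.from_quat([q[1],q[2],q[3],q[0]]).as_matrix()
y=M[:,1];print("yaw",np.degrees(np.arctan2(y[1],y[0])),"tool z",M[:,2],"grasp",s["tcp_pos"]+.155*M[:,2],s["ft_torque"])
d=np.array([.4856,-.0312])-(s["tcp_pos"]+.155*M[:,2])[:2]; print("needed tx,ty cm",100*(M[:2,:2].T@d))
E
```

```text
[ 0.4843 -0.0315  0.3375] [-5.000e-04  4.806e-01  8.769e-01 -1.000e-04] [-0.23   0.174 -0.304  1.094  0.     0.772] 13.275 0.07477253672361751 [-0.62376984 -0.43173058  0.02409971]
yaw 32.552400990312684 tool z [ 1.01734553e-04  9.03865137e-05 -9.99999991e-01] grasp [ 0.48454038 -0.0314658   0.18296286] [-0.03236782 -0.01859248 -0.01332698]
needed tx,ty cm [-0.03461064  0.103617  ]
```

View pics/w6.png

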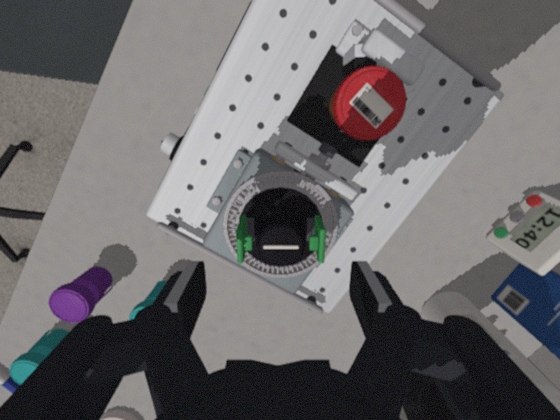

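The jaws straddle the knob, with the tabs at (241,242) and (321,240) and the stripe level, so the yaw is right. I'll check the centring from this view.

```bash
python3 - <<'E'
from h import *
np.set_printoptions(precision=4,suppress=True)
im=cv2.imread("pics/w6.png"); cv2.imwrite("pics/w6k.png",cv2.resize(im[205:270,225:340],None,fx=6.5,fy=6.5,interpolation=cv2.INTER_CUBIC))
E
```

```text
(no output)
```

View pics/w6k.png

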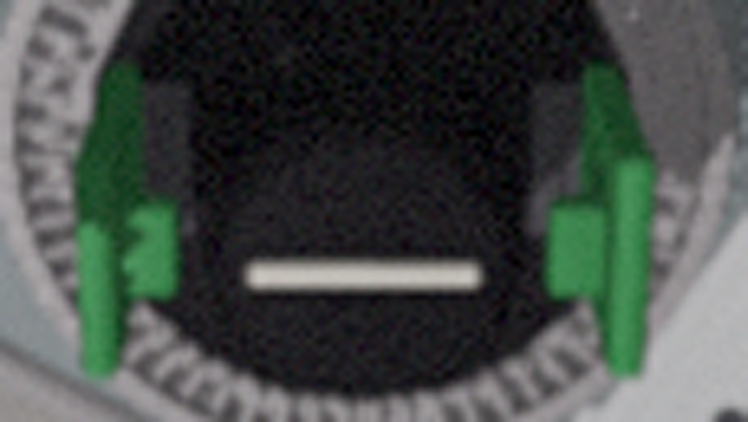

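```bash
python3 - <<'E'
from h import *
from scipy.spatial.transform import Rotation as R
np.set_printoptions(precision=4,suppress=True)
c=np.load("w6c.npy",allow_pickle=True).item()
k=lambda x,y:(x/6.5+225,y/6.5+205)
P=lambda q:plane("wrist",k(*q),.1385,c)[:2]
L=(P((82,225))+P((82,375)))/2; Rr=(P((652,160))+P((644,375)))/2
L2=(P((98,225))+P((98,375)))/2; R2=(P((632,160))+P((626,375)))/2
print(np.linalg.norm(Rr-L),(L+Rr)/2,(L2+R2)/2,np.linalg.norm(R2-L2), "stripe mid",(P((247,276))+P((482,274)))/2)
v=P((482,274))-P((247,276));print(np.degrees(np.arctan2(v[1],v[0])))
v=Rr-L;print(np.degrees(np.arctan2(v[1],v[0])))
s=get_state();q=s["orientation"];M=R.from_quat([q[1],q[2],q[3],q[0]]).as_matrix()
for t in((L+Rr)/2,(P((247,276))+P((482,274)))/2,np.array([.4856,-.0312])):
    print(100*(M[:2,:2].T@(t-s["tcp_pos"][:2])))
E
```

```text
0.05515367421212688 [ 0.4863 -0.0319] [ 0.4862 -0.032 ] 0.0517578997508906 stripe mid [ 0.4857 -0.031 ]
33.16538072104346
36.14006806865502
[-0.1339  0.123 ]
[-0.0227  0.126 ]
[-0.0343  0.1057]
```

All three estimates want +1.2 mm along the jaw axis. I'll correct that and descend beside the tabs.

>>> carry_out:
  motion:
    - {"jaw": 0.75, "tx": 0, "ty": 0.12, "tz": 0, "wx": 0, "wy": 0, "wz": -0.4}
    - {"jaw": 0.75, "tx": 0, "ty": 0, "tz": 2.4, "wx": 0, "wy": 0, "wz": 0}
    - {"jaw": 0.75, "tx": 0, "ty": 0, "tz": 2.4, "wx": 0, "wy": 0, "wz": 0}
    - {"jaw": 0.75, "tx": 0, "ty": 0, "tz": 0, "wx": 0, "wy": 0, "wz": 0}
    - {"jaw": 0.75, "tx": 0, "ty": 0, "tz": 0, "wx": 0, "wy": 0, "wz": 0}

```text
clock: 13.95
tcp_pos: [0.4858, -0.0309, 0.2907]
orientation: [0.001, 0.477, 0.879, 0.0]
wrist_force: [0.3, 0.2, 0.1]
finger_gap: 0.0748
```

>>> carry_out:
  motion:
    - {"jaw": 0.1, "tx": 0, "ty": 0, "tz": 0, "wx": 0, "wy": 0, "wz": 0}
    - {"jaw": 0.1, "tx": 0, "ty": 0, "tz": 0, "wx": 0, "wy": 0, "wz": 0}
    - {"jaw": -1, "tx": 0, "ty": 0, "tz": 0, "wx": 0, "wy": 0, "wz": 0}
    - {"jaw": -1, "tx": 0, "ty": 0, "tz": 0, "wx": 0, "wy": 0, "wz": 0}
    - {"jaw": -1, "tx": 0, "ty": 0, "tz": 0, "wx": 0, "wy": 0, "wz": 0}
    - {"jaw": -1, "tx": 0, "ty": 0, "tz": 0, "wx": 0, "wy": 0, "wz": 0}
  force: 40

```text
clock: 14.7
tcp_pos: [0.4858, -0.031, 0.2922]
orientation: [0.002, 0.478, 0.879, 0.0]
wrist_force: [-4.1, -0.2, 13.7]
finger_gap: 0.044
```

```bash
python3 snap.py w7; cat > st.py <<'E'
from h import *
from scipy.spatial.transform import Rotation as R
np.set_printoptions(precision=3,suppress=True)
s=get_state();q=s["orientation"];M=R.from_quat([q[1],q[2],q[3],q[0]]).as_matrix()
y=M[:,1];print("t",s["clock"],"yaw",np.degrees(np.arctan2(y[1],y[0])).round(2),"tcp",s["tcp_pos"].round(4),"gap",round(s["finger_gap"],4),"F tool",M.T@s["wrist_force"],"T tool",M.T@s["ft_torque"],"q6",s["joint_pos"][5],"tau6",s["tau"][5])
E
python3 st.py
```

```text
[ 0.4858 -0.031   0.2922] [1.700e-03 4.776e-01 8.785e-01 3.000e-04] [-0.229  0.209 -0.379  0.979 -0.     0.767] 14.7 0.04404149445760481 [-4.08324824 -0.19315205 13.66135517]
t 14.75 yaw 32.94 tcp [ 0.486 -0.031  0.292] gap 0.0444 F tool [  2.313  -2.376 -13.539] T tool [0.662 0.542 0.12 ] q6 0.7673050505057555 tau6 -0.14388222713023424
```

View pics/w7.png

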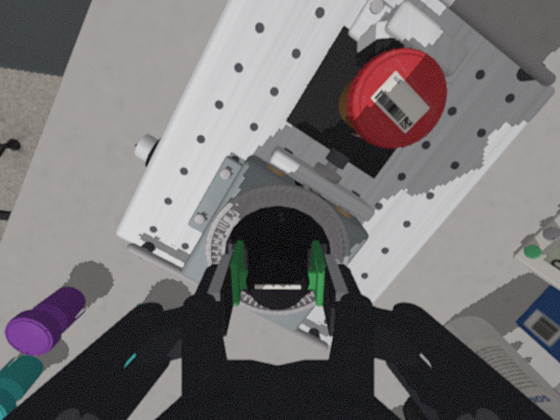

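Both tabs are pressed (gap 44 mm, less than the 46.4 mm pinched width), with little lateral force. The swinging pads push down with 13 N, so I'll relieve that with a small lift.

>>> carry_out:
  motion:
    - {"jaw": -1, "tx": 0, "ty": 0, "tz": -0.15, "wx": 0, "wy": 0, "wz": 0}
    - {"jaw": -1, "tx": 0, "ty": 0, "tz": 0, "wx": 0, "wy": 0, "wz": 0}

```text
clock: 15.0
tcp_pos: [0.4859, -0.031, 0.2925]
orientation: [0.001, 0.478, 0.879, 0.0]
wrist_force: [-0.6, -0.3, 6.8]
finger_gap: 0.0439
```

```bash
python3 st.py; python3 -c "
from h import *
im=cv2.imread('pics/w7.png');cv2.imwrite('pics/w7k.png',cv2.resize(im[210:340,190:370],None,fx=4.4,fy=4.4,interpolation=cv2.INTER_CUBIC))"
```

```text
t 15.0 yaw 32.94 tcp [ 0.486 -0.031  0.292] gap 0.0439 F tool [ 0.039 -0.649 -6.758] T tool [0.206 0.061 0.13 ] q6 0.7672334423514013 tau6 -0.1448039710521698
```

View pics/w7k.png

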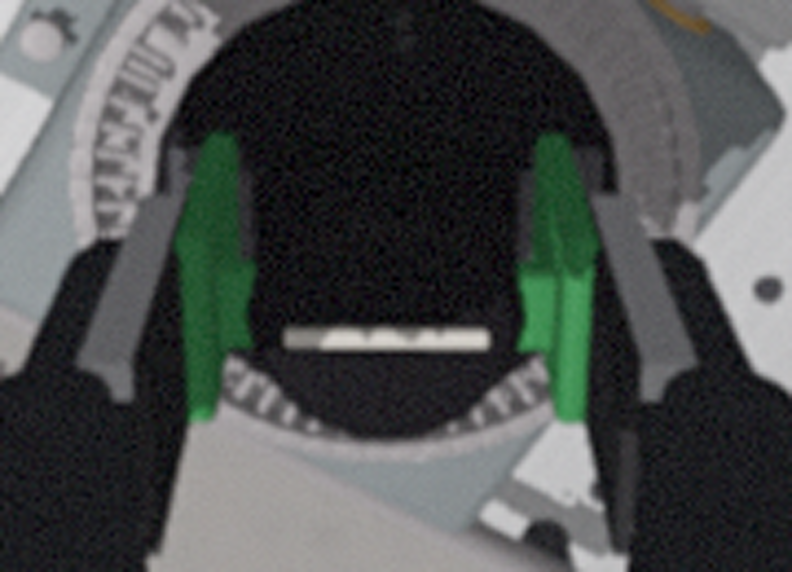

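Both tabs are evenly pressed with only 0.7 N lateral force. I'll start with 1.5° clockwise to check that the knob is free.

>>> carry_out:
  motion:
    - {"jaw": -1, "tx": 0, "ty": 0, "tz": 0, "wx": 0, "wy": 0, "wz": 1.5}
    - {"jaw": -1, "tx": 0, "ty": 0, "tz": 0, "wx": 0, "wy": 0, "wz": 0}

```text
clock: 15.25
tcp_pos: [0.4859, -0.031, 0.2924]
orientation: [0.001, 0.489, 0.872, 0.0]
wrist_force: [-1.4, -1.0, 7.4]
finger_gap: 0.0442
```

```bash
python3 st.py
```

```text
t 15.25 yaw 31.44 tcp [ 0.486 -0.031  0.292] gap 0.0442 F tool [-0.129 -1.644 -7.416] T tool [0.271 0.047 0.054] q6 0.7932994925559931 tau6 0.020180638530291617
```

>>> carry_out:
  motion:
    - {"jaw": -1, "tx": 0, "ty": 0, "tz": 0, "wx": 0, "wy": 0, "wz": 2.0}
    - {"jaw": -1, "tx": 0, "ty": 0, "tz": 0, "wx": 0, "wy": 0, "wz": 0}

```text
clock: 15.5
tcp_pos: [0.4859, -0.031, 0.2925]
orientation: [0.001, 0.504, 0.864, 0.0]
wrist_force: [-0.3, -0.3, 7.6]
finger_gap: 0.0442
```

```bash
python3 st.py
```

```text
t 15.5 yaw 29.44 tcp [ 0.486 -0.031  0.292] gap 0.0442 F tool [-0.079 -0.394 -7.576] T tool [0.309 0.024 0.054] q6 0.8283231649966177 tau6 0.0409484189003706
```

The torque is only friction, so the knob turns freely. Continuing.

>>> carry_out:
  motion:
    - {"jaw": -1, "tx": 0, "ty": 0, "tz": 0, "wx": 0, "wy": 0, "wz": 4}
    - {"jaw": -1, "tx": 0, "ty": 0, "tz": 0, "wx": 0, "wy": 0, "wz": 4}
    - {"jaw": -1, "tx": 0, "ty": 0, "tz": 0, "wx": 0, "wy": 0, "wz": 4}
    - {"jaw": -1, "tx": 0, "ty": 0, "tz": 0, "wx": 0, "wy": 0, "wz": 0}
    - {"jaw": -1, "tx": 0, "ty": 0, "tz": 0, "wx": 0, "wy": 0, "wz": 0}

```text
clock: 16.12
tcp_pos: [0.4858, -0.031, 0.2924]
orientation: [0.001, 0.592, 0.806, 0.0]
wrist_force: [-2.2, -1.4, 7.8]
finger_gap: 0.0441
```

```bash
python3 st.py; python3 snap.py w8;python3 st.py
```

```text
t 16.125 yaw 17.45 tcp [ 0.486 -0.031  0.292] gap 0.0441 F tool [-0.673 -2.527 -7.829] T tool [ 0.381 -0.058  0.06 ] q6 1.0375019874972142 tau6 -0.03342850715853274
[ 0.4858 -0.031   0.2924] [1.100e-03 5.917e-01 8.062e-01 2.000e-04] [-2.290e-01  2.100e-01 -3.780e-01  9.810e-01 -1.000e-03  1.038e+00] 16.125 0.04412999271591326 [-2.22416719 -1.3926969   7.82644922]
t 16.175 yaw 17.45 tcp [ 0.486 -0.031  0.292] gap 0.0441 F tool [-1.063 -1.231 -7.683] T tool [ 0.327 -0.062  0.101] q6 1.0374816952803494 tau6 -0.036067538894712925
```

View pics/w8.png

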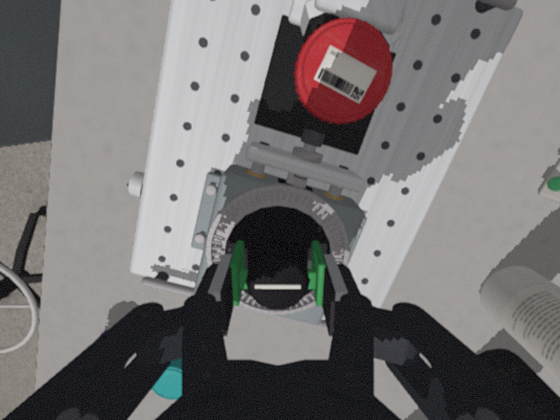

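The knob follows the gripper and the pad advances towards the jar; the lid is at (343,70). From here, small steps with torque readings.

>>> carry_out:
  motion:
    - {"jaw": -1, "tx": 0, "ty": 0, "tz": 0, "wx": 0, "wy": 0, "wz": 3}
    - {"jaw": -1, "tx": 0, "ty": 0, "tz": 0, "wx": 0, "wy": 0, "wz": 0}

```text
clock: 16.42
tcp_pos: [0.4858, -0.0311, 0.2925]
orientation: [0.001, 0.613, 0.79, 0.0]
wrist_force: [-2.4, -0.6, 7.6]
finger_gap: 0.0439
```

```bash
python3 st.py
```

```text
t 16.425 yaw 14.42 tcp [ 0.486 -0.031  0.292] gap 0.0439 F tool [ 0.043 -2.429 -7.647] T tool [ 0.377 -0.093  0.1  ] q6 1.090263772122861 tau6 0.08468819316476583
```

>>> carry_out:
  motion:
    - {"jaw": -1, "tx": 0, "ty": 0, "tz": 0, "wx": 0, "wy": 0, "wz": 3}
    - {"jaw": -1, "tx": 0, "ty": 0, "tz": 0, "wx": 0, "wy": 0, "wz": 0}

```text
clock: 16.68
tcp_pos: [0.4858, -0.0311, 0.2924]
orientation: [0.001, 0.633, 0.774, 0.0]
wrist_force: [-2.5, -1.2, 8.1]
finger_gap: 0.0439
```

```bash
python3 st.py
```

```text
t 16.675 yaw 11.43 tcp [ 0.486 -0.031  0.292] gap 0.0439 F tool [-0.675 -2.644 -8.121] T tool [ 0.436 -0.129  0.01 ] q6 1.142562599791193 tau6 0.08479431504383683
```

>>> carry_out:
  motion:
    - {"jaw": -1, "tx": 0, "ty": 0, "tz": 0, "wx": 0, "wy": 0, "wz": 3}
    - {"jaw": -1, "tx": 0, "ty": 0, "tz": 0, "wx": 0, "wy": 0, "wz": 0}

```text
clock: 16.92
tcp_pos: [0.4857, -0.0311, 0.2924]
orientation: [0.001, 0.653, 0.757, 0.0]
wrist_force: [-1.5, -0.7, 7.5]
finger_gap: 0.0439
```

```bash
python3 st.py
```

```text
t 16.925 yaw 8.43 tcp [ 0.486 -0.031  0.292] gap 0.0439 F tool [-0.52 -1.56 -7.49] T tool [ 0.402 -0.151  0.035] q6 1.194920784410753 tau6 0.08483275305479765
```

tau6 holds steady at 0.085 N m, which is pure friction and a clean baseline. Continuing.

>>> carry_out:
  motion:
    - {"jaw": -1, "tx": 0, "ty": 0, "tz": 0, "wx": 0, "wy": 0, "wz": 3}
    - {"jaw": -1, "tx": 0, "ty": 0, "tz": 0, "wx": 0, "wy": 0, "wz": 0}

```text
clock: 17.18
tcp_pos: [0.4857, -0.0311, 0.2925]
orientation: [0.001, 0.673, 0.74, 0.0]
wrist_force: [-2.2, -1.1, 8.8]
finger_gap: 0.0439
```

```bash
python3 st.py
```

```text
t 17.175 yaw 5.42 tcp [ 0.486 -0.031  0.292] gap 0.0439 F tool [-0.904 -2.27  -8.776] T tool [ 0.434 -0.19   0.028] q6 1.2473290815645428 tau6 0.09290224872529507
```

>>> carry_out:
  motion:
    - {"jaw": -1, "tx": 0, "ty": 0, "tz": 0, "wx": 0, "wy": 0, "wz": 3}
    - {"jaw": -1, "tx": 0, "ty": 0, "tz": 0, "wx": 0, "wy": 0, "wz": 0}

```text
clock: 17.42
tcp_pos: [0.4857, -0.0311, 0.2924]
orientation: [0.001, 0.692, 0.722, 0.0]
wrist_force: [-1.6, -0.8, 9.0]
finger_gap: 0.0437
```

```bash
python3 st.py
```

```text
t 17.425 yaw 2.43 tcp [ 0.486 -0.031  0.292] gap 0.0437 F tool [-0.792 -1.582 -8.977] T tool [ 0.423 -0.187  0.044] q6 1.2996415409012145 tau6 0.09423928102478385
```

>>> carry_out:
  motion:
    - {"jaw": -1, "tx": 0, "ty": 0, "tz": 0, "wx": 0, "wy": 0, "wz": 3}
    - {"jaw": -1, "tx": 0, "ty": 0, "tz": 0, "wx": 0, "wy": 0, "wz": 0}

```text
clock: 17.68
tcp_pos: [0.4857, -0.0311, 0.2924]
orientation: [0.001, 0.711, 0.704, 0.0]
wrist_force: [-2.3, -1.6, 8.3]
finger_gap: 0.0438
```

```bash
python3 st.py; python3 snap.py w9
```

```text
t 17.675 yaw -0.58 tcp [ 0.486 -0.031  0.292] gap 0.0438 F tool [-1.631 -2.267 -8.296] T tool [ 0.449 -0.206  0.039] q6 1.3520390787551175 tau6 0.09432956110686064
[ 0.4857 -0.0311  0.2924] [9.000e-04 7.107e-01 7.035e-01 2.000e-04] [-2.290e-01  2.100e-01 -3.780e-01  9.820e-01 -1.000e-03  1.352e+00] 17.675 0.043825876834320876 [-2.29589501 -1.59931058  8.2937965 ]
```

View pics/w9.png

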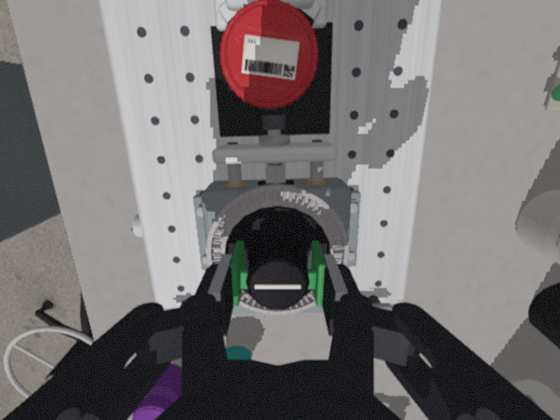

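tau6 stepped up by 0.009 N m at yaw 5.4°. That is about 0.5 N at the pad, meaning the pad is now sliding the jar home. Taking 2° steps.

>>> carry_out:
  motion:
    - {"jaw": -1, "tx": 0, "ty": 0, "tz": 0, "wx": 0, "wy": 0, "wz": 2}
    - {"jaw": -1, "tx": 0, "ty": 0, "tz": 0, "wx": 0, "wy": 0, "wz": 0}

```text
clock: 17.98
tcp_pos: [0.4857, -0.0311, 0.2924]
orientation: [0.001, 0.723, 0.691, 0.0]
wrist_force: [-1.9, -1.6, 7.7]
finger_gap: 0.044
```

```bash
python3 st.py
```

```text
t 17.975 yaw -2.56 tcp [ 0.486 -0.031  0.292] gap 0.044 F tool [-1.654 -1.8   -7.692] T tool [ 0.47  -0.297  0.061] q6 1.3867199522827105 tau6 0.07095702923834324
```

>>> carry_out:
  motion:
    - {"jaw": -1, "tx": 0, "ty": 0, "tz": 0, "wx": 0, "wy": 0, "wz": 2}
    - {"jaw": -1, "tx": 0, "ty": 0, "tz": 0, "wx": 0, "wy": 0, "wz": 0}

```text
clock: 18.23
tcp_pos: [0.4856, -0.031, 0.2924]
orientation: [0.001, 0.735, 0.678, 0.0]
wrist_force: [-3.2, -0.3, 7.7]
finger_gap: 0.0442
```

```bash
python3 st.py
```

```text
t 18.225 yaw -4.56 tcp [ 0.486 -0.031  0.292] gap 0.0442 F tool [-0.594 -3.162 -7.665] T tool [ 0.469 -0.275 -0.044] q6 1.4216083345891921 tau6 0.10450463276356459
```

>>> carry_out:
  motion:
    - {"jaw": -1, "tx": 0, "ty": 0, "tz": 0, "wx": 0, "wy": 0, "wz": 2}
    - {"jaw": -1, "tx": 0, "ty": 0, "tz": 0, "wx": 0, "wy": 0, "wz": 0}

```text
clock: 18.48
tcp_pos: [0.4856, -0.0311, 0.2924]
orientation: [0.001, 0.746, 0.666, 0.0]
wrist_force: [-3.0, -1.2, 8.4]
finger_gap: 0.0438
```

```bash
python3 st.py
```

```text
t 18.475 yaw -6.56 tcp [ 0.486 -0.031  0.292] gap 0.0438 F tool [-1.586 -2.844 -8.439] T tool [ 0.527 -0.335 -0.013] q6 1.456413651318979 tau6 0.14092050958424807
```

Torque is now rising by about 0.035 N m per 2°, so the jar is home. Continuing in 2° steps.

>>> carry_out:
  motion:
    - {"jaw": -1, "tx": 0, "ty": 0, "tz": 0, "wx": 0, "wy": 0, "wz": 2}
    - {"jaw": -1, "tx": 0, "ty": 0, "tz": 0, "wx": 0, "wy": 0, "wz": 0}

```text
clock: 18.73
tcp_pos: [0.4856, -0.031, 0.2924]
orientation: [0.001, 0.758, 0.652, 0.0]
wrist_force: [-2.6, -0.7, 8.8]
finger_gap: 0.044
```

```bash
python3 st.py
```

```text
t 18.725 yaw -8.55 tcp [ 0.486 -0.031  0.292] gap 0.044 F tool [-1.089 -2.471 -8.797] T tool [ 0.455 -0.328 -0.079] q6 1.491269405142327 tau6 0.1785034965723753
```

>>> carry_out:
  motion:
    - {"jaw": -1, "tx": 0, "ty": 0, "tz": 0, "wx": 0, "wy": 0, "wz": 2}
    - {"jaw": -1, "tx": 0, "ty": 0, "tz": 0, "wx": 0, "wy": 0, "wz": 0}

```text
clock: 18.98
tcp_pos: [0.4856, -0.031, 0.2924]
orientation: [0.001, 0.769, 0.639, 0.0]
wrist_force: [-2.4, -1.1, 8.1]
finger_gap: 0.0437
```

```bash
python3 st.py; python3 snap.py w10; python3 - <<'E'
from h import *
im=cv2.imread("pics/w10.png"); cv2.imwrite("pics/w10k.png",cv2.resize(im[215:325,200:360],None,fx=5,fy=5,interpolation=cv2.INTER_CUBIC))
E
```

```text
t 18.975 yaw -10.54 tcp [ 0.486 -0.031  0.292] gap 0.0437 F tool [-1.557 -2.095 -8.15 ] T tool [ 0.475 -0.357 -0.124] q6 1.5260333070092085 tau6 0.2167797228321433
[ 0.4856 -0.031   0.2924] [9.000e-04 7.691e-01 6.392e-01 1.000e-04] [-2.290e-01  2.100e-01 -3.780e-01  9.820e-01 -1.000e-03  1.526e+00] 18.975 0.04372482163104598 [-2.35587766 -1.13747437  8.14800746]
```

View pics/w10k.png

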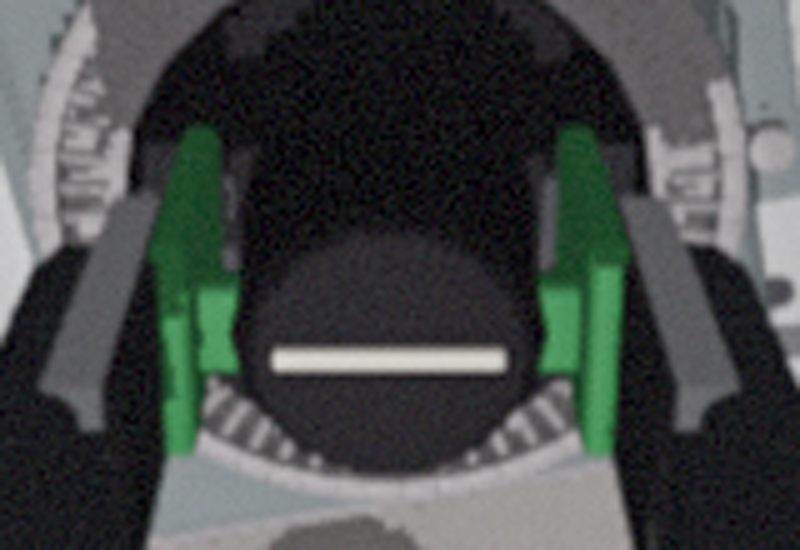

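View pics/w10.png

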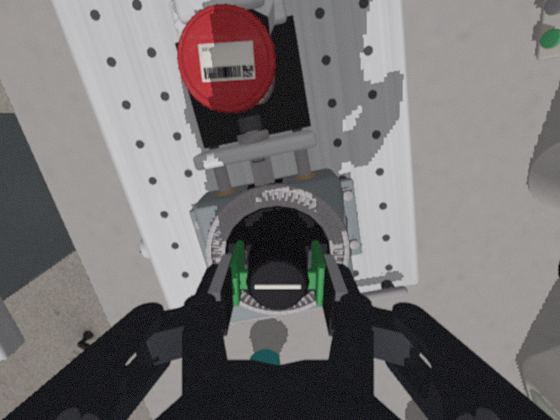

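The knob is still gripped and level in view, and the jar is in the V. Torque puts the pad at about 8 N, with home at yaw about -3°. I'll get the actual knob angle from the stripe to see how far the knob lags the tool.

```bash
cat > stripe.py <<'E'
from h import *
import sys
from scipy.spatial.transform import Rotation as R
for n in sys.argv[1:]:
    c=np.load(n+"c.npy",allow_pickle=True).item(); im=cv2.imread(f"pics/{n}.png")
    T=c["camera_from_world"]
    h=cv2.cvtColor(im,cv2.COLOR_BGR2HSV)
    m=((h[...,2]>95)&(h[...,1]<70)).astype('u1')
    p=proj("wrist",[.4856,-.0312,.1385],c); k=np.zeros_like(m)
    x,y=int(p[0]),int(p[1]); k[y-14:y+14,x-26:x+26]=m[y-14:y+14,x-26:x+26]
    N,l,st,ce=cv2.connectedComponentsWithStats(k)
    for i in range(1,N):
        if st[i][4]<40: continue
        ys,xs=np.nonzero(l==i); 
        W=np.array([plane("wrist",q,.1385,c)[:2] for q in zip(xs,ys)])
        w=W-W.mean(0);u=np.linalg.svd(w,full_matrices=False)[2][0];u*=np.sign(u[0])
        Y=-np.array(0)
        print(n,st[i],"mid",W.mean(0).round(4),"len",np.ptp(w@u).round(4),"ang",np.degrees(np.arctan2(u[1],u[0])).round(2))
E
python3 stripe.py w1 w5 w6 w7 w8 w9 w10
```

```text
w1 [276 219  19  13  71] mid [ 0.4851 -0.0311] len 0.0222 ang 33.05
w1 [296 224  15  15  97] mid [ 0.5067 -0.041 ] len 0.0212 ang 50.99
w5 [265 321  23  14  84] mid [ 0.485  -0.0313] len 0.0226 ang 33.0
w5 [261 322  41  19 233] mid [ 0.4963 -0.0396] len 0.0381 ang 13.88
w6 [263 245  36   5 173] mid [ 0.4852 -0.031 ] len 0.0221 ang 32.7
w7 [255 284  46   6 228] mid [ 0.4857 -0.031 ] len 0.0218 ang 32.11
w8 [254 284  47   6 271] mid [ 0.4853 -0.0311] len 0.0223 ang 16.95
w9 [254 284  48   6 280] mid [ 0.485  -0.0312] len 0.0228 ang -0.58
w10 [254 284  48   6 279] mid [ 0.4849 -0.0312] len 0.0228 ang -10.56
```

The stripe shows the knob follows the tool with no visible lag: it started at 32.9° and is now at -10.6°. The eighth tooth slot is at yaw about -15.2°, where the pad should hold 13–15 N. I'll go just past it.

>>> carry_out:
  motion:
    - {"jaw": -1, "tx": 0, "ty": 0, "tz": 0, "wx": 0, "wy": 0, "wz": 2}
    - {"jaw": -1, "tx": 0, "ty": 0, "tz": 0, "wx": 0, "wy": 0, "wz": 0}

```text
clock: 19.27
tcp_pos: [0.4856, -0.031, 0.2925]
orientation: [0.001, 0.78, 0.626, 0.0]
wrist_force: [-2.5, -1.7, 8.2]
finger_gap: 0.0442
```

```bash
python3 st.py
```

```text
t 19.275 yaw -12.54 tcp [ 0.486 -0.031  0.292] gap 0.0442 F tool [-2.189 -2.055 -8.201] T tool [ 0.472 -0.399 -0.162] q6 1.560870102583124 tau6 0.25543900206685066
```

>>> carry_out:
  motion:
    - {"jaw": -1, "tx": 0, "ty": 0, "tz": 0, "wx": 0, "wy": 0, "wz": 2}
    - {"jaw": -1, "tx": 0, "ty": 0, "tz": 0, "wx": 0, "wy": 0, "wz": 0}

```text
clock: 19.52
tcp_pos: [0.4856, -0.031, 0.2925]
orientation: [0.001, 0.791, 0.612, 0.0]
wrist_force: [-2.9, -1.3, 9.7]
finger_gap: 0.0442
```

```bash
python3 st.py
```

```text
t 19.525 yaw -14.53 tcp [ 0.486 -0.031  0.292] gap 0.0442 F tool [-1.939 -2.441 -9.662] T tool [ 0.468 -0.35  -0.191] q6 1.5956969194105364 tau6 0.29446656815707684
```

>>> carry_out:
  motion:
    - {"jaw": -1, "tx": 0, "ty": 0, "tz": 0, "wx": 0, "wy": 0, "wz": 1.6}
    - {"jaw": -1, "tx": 0, "ty": 0, "tz": 0, "wx": 0, "wy": 0, "wz": 0}
    - {"jaw": -1, "tx": 0, "ty": 0, "tz": 0, "wx": 0, "wy": 0, "wz": 0}

```text
clock: 19.9
tcp_pos: [0.4856, -0.031, 0.2924]
orientation: [0.001, 0.799, 0.601, 0.0]
wrist_force: [-3.0, -0.8, 8.0]
finger_gap: 0.0442
```

```bash
python3 st.py; python3 snap.py w11; python3 stripe.py w11; python3 st.py
```

```text
t 19.9 yaw -16.12 tcp [ 0.486 -0.031  0.292] gap 0.0442 F tool [-1.652 -2.663 -8.009] T tool [ 0.488 -0.448 -0.318] q6 1.6233288107107768 tau6 0.24799047969281673
[ 0.4856 -0.031   0.2924] [9.000e-04 7.992e-01 6.010e-01 1.000e-04] [-2.290e-01  2.100e-01 -3.780e-01  9.820e-01 -1.000e-03  1.623e+00] 19.9 0.04415039863256511 [-3.02675383 -0.83785719  8.00600145]
w11 [254 284  48   6 281] mid [ 0.485  -0.0312] len 0.0228 ang -16.04
t 19.95 yaw -16.11 tcp [ 0.485 -0.031  0.292] gap 0.0439 F tool [-1.466 -2.563 -9.394] T tool [ 0.487 -0.378 -0.24 ] q6 1.623334765834272 tau6 0.24718886241316795
```

The knob is at -16.0°, just past the slot, with the pad at about 15 N by torque. Now I'll open slowly so the pawls drop in while the knob is still guided.

>>> carry_out:
  motion:
    - {"jaw": 0.08, "tx": 0, "ty": 0, "tz": 0, "wx": 0, "wy": 0, "wz": 0}
    - {"jaw": 0.12, "tx": 0, "ty": 0, "tz": 0, "wx": 0, "wy": 0, "wz": 0}
    - {"jaw": 0.16, "tx": 0, "ty": 0, "tz": 0, "wx": 0, "wy": 0, "wz": 0}
    - {"jaw": 0.2, "tx": 0, "ty": 0, "tz": 0, "wx": 0, "wy": 0, "wz": 0}
    - {"jaw": 0.24, "tx": 0, "ty": 0, "tz": 0, "wx": 0, "wy": 0, "wz": 0}
    - {"jaw": 0.28, "tx": 0, "ty": 0, "tz": 0, "wx": 0, "wy": 0, "wz": 0}
    - {"jaw": 0.32, "tx": 0, "ty": 0, "tz": 0, "wx": 0, "wy": 0, "wz": 0}
    - {"jaw": 0.5, "tx": 0, "ty": 0, "tz": 0, "wx": 0, "wy": 0, "wz": 0}
    - {"jaw": 0.6, "tx": 0, "ty": 0, "tz": 0, "wx": 0, "wy": 0, "wz": 0}
    - {"jaw": 0.6, "tx": 0, "ty": 0, "tz": 0, "wx": 0, "wy": 0, "wz": 0}

```text
clock: 21.2
tcp_pos: [0.4854, -0.0308, 0.2914]
orientation: [0.0, 0.799, 0.601, 0.0]
wrist_force: [-0.0, 0.1, -0.0]
finger_gap: 0.0683
```

```bash
python3 st.py; python3 snap.py w12; python3 stripe.py w12;python3 -c "
from h import *
im=cv2.imread('pics/w12.png');cv2.imwrite('pics/w12k.png',cv2.resize(im[210:340,190:370],None,fx=4.4,fy=4.4,interpolation=cv2.INTER_CUBIC))"
```

```text
t 21.2 yaw -16.15 tcp [ 0.485 -0.031  0.291] gap 0.0683 F tool [ 0.047 -0.039  0.021] T tool [-0.045  0.008 -0.049] q6 1.624088648695025 tau6 0.001180166182166431
[ 0.4854 -0.0308  0.2914] [0.000e+00 7.994e-01 6.008e-01 2.000e-04] [-0.229  0.211 -0.379  0.981  0.     1.624] 21.2 0.06827188332913961 [-0.02431942  0.05636479 -0.02132374]
w12 [255 285  48   8 252] mid [ 0.485  -0.0312] len 0.0228 ang -12.79
```

View pics/w12k.png

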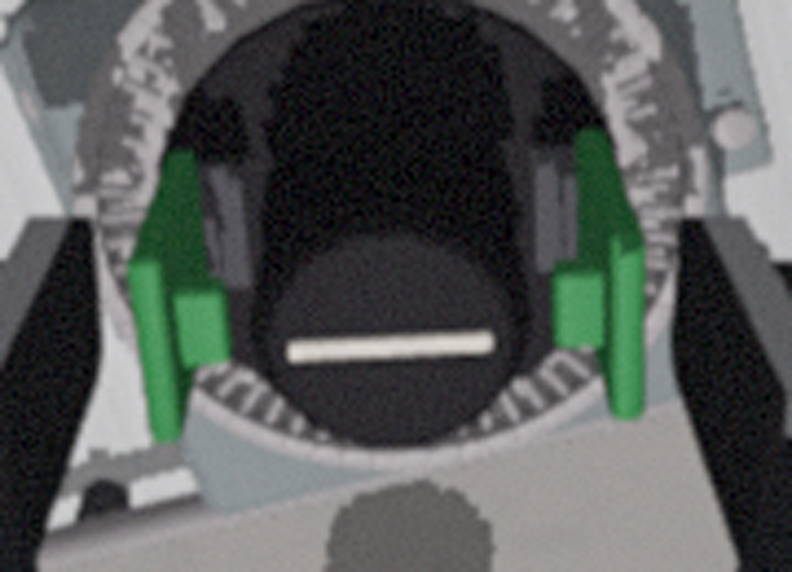

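The knob has settled back to -12.8°, and both tabs look sprung out, at (135,350) and (635,330). I need to know whether the pawls are home, so I'll measure how far out each tab stands.

>>> carry_out:
  motion:
    - {"jaw": 0.8, "tx": 0, "ty": 0, "tz": -3, "wx": 0, "wy": 0, "wz": 0}
    - {"jaw": 0.8, "tx": 0, "ty": 0, "tz": -3, "wx": 0, "wy": 0, "wz": 0}
    - {"jaw": 0.8, "tx": 0, "ty": 0, "tz": 0, "wx": 0, "wy": 0, "wz": 0}
    - {"jaw": 0.8, "tx": 0, "ty": 0, "tz": 0, "wx": 0, "wy": 0, "wz": 0}

```text
clock: 21.75
tcp_pos: [0.4852, -0.0308, 0.3507]
orientation: [-0.0, 0.799, 0.601, -0.0]
wrist_force: [-0.2, -0.8, 0.1]
finger_gap: 0.0768
```

```bash
python3 st.py; python3 snap.py w13; python3 stripe.py w13;python3 -c "
from h import *
im=cv2.imread('pics/w13.png');cv2.imwrite('pics/w13k.png',cv2.resize(im[195:275,220:340],None,fx=6.5,fy=6.5,interpolation=cv2.INTER_CUBIC))"
```

```text
t 21.75 yaw -16.15 tcp [ 0.485 -0.031  0.351] gap 0.0768 F tool [-0.854  0.068 -0.106] T tool [ 0.043  0.026 -0.02 ] q6 1.624009368697915 tau6 0.00025125054889940657
[ 0.4852 -0.0308  0.3507] [-2.000e-04  7.994e-01  6.008e-01 -1.000e-04] [-0.229  0.167 -0.279  1.125  0.     1.624] 21.75 0.07679305065261675 [-0.17204105 -0.83924561  0.10589913]
w13 [262 235  34   6 144] mid [ 0.485  -0.0311] len 0.0223 ang -12.43
```

View pics/w13k.png

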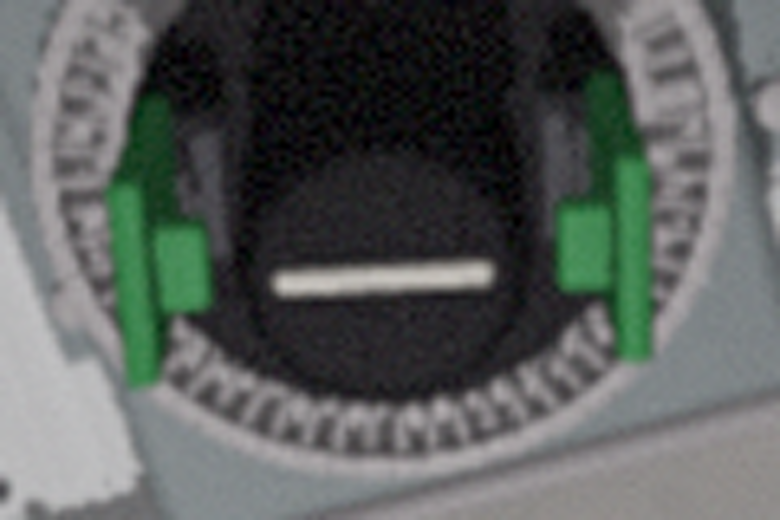

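View pics/w13.png

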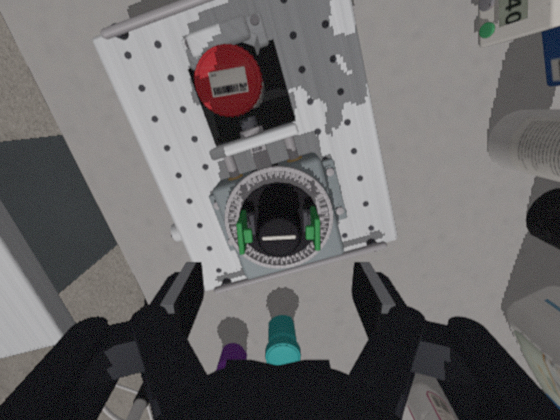

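```bash
python3 - <<'E'
from h import *
def go(n,org,f,L,Rr,S):
    c=np.load(n+"c.npy",allow_pickle=True).item()
    P=lambda q:plane("wrist",(q[0]/f+org[0],q[1]/f+org[1]),.1385,c)[:2]
    ax=np.array([.4856,-.0312]); sm=(P(S[0])+P(S[1]))/2; 
    L=[P(q) for q in L];Rr=[P(q) for q in Rr]
    d=Rr[1]-Rr[0]; d2=L[1]-L[0]
    ang=lambda v:np.degrees(np.arctan2(v[1],v[0]))%180
    a=np.radians((ang(d)+ang(d2))/2-90);u=np.array([np.cos(a),np.sin(a)])
    print(n,"plate normals",ang(d)-90,ang(d2)-90,"stripe",ang(P(S[1])-P(S[0])),"right",np.mean([(q-sm)@u for q in Rr]),"left",np.mean([(q-sm)@u for q in L]),"sm",sm)
go("w6",(225,205),6.5,[(98,225),(99,375)],[(632,160),(627,375)],[(247,276),(482,274)])
go("w13",(220,195),6.5,[(122,185),(143,383)],[(632,160),(635,357)],[(274,285),(493,273)])
E
python3 -c "
import cv2,numpy as np
a=cv2.imread('pics/w13.png')[25:175,175:325];cv2.imwrite('pics/w13j.png',cv2.resize(a,None,fx=4,fy=4,interpolation=cv2.INTER_CUBIC))"
```

```text
w6 plate normals 34.130920688645716 30.658281856570113 stripe 33.16538072104346 right 0.02569992895542231 left -0.025933361307991572 sm [ 0.48570838 -0.03099322]
w13 plate normals -12.825150972318852 -12.818434852674372 stripe 167.33950293677574 right 0.025887951003509508 left -0.025992031111490576 sm [ 0.48525996 -0.03151328]
```

View pics/w13j.png

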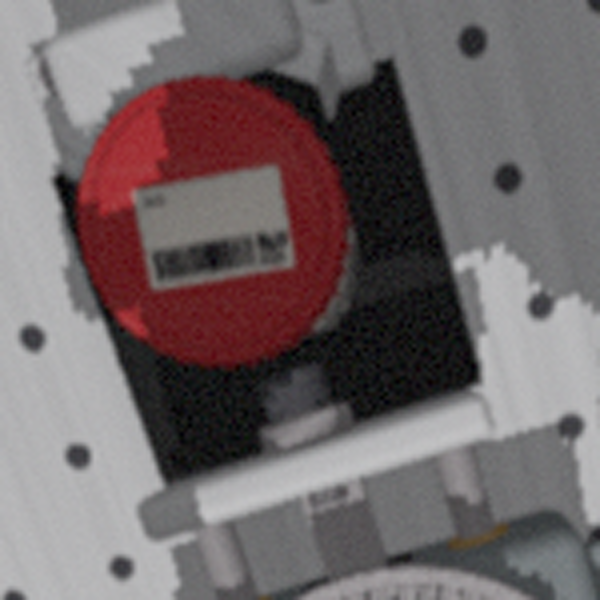

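Both tabs stand 25.9 mm from the axis, the same as at the start, so they are fully out and the pawls are home. The settled angle implies about 10–12 N. Last checks are the lid position, upright stance and bystanders.

```bash
python3 - <<'E'
from h import *
c=np.load("w13c.npy",allow_pickle=True).item()
print("lid top", plane("wrist",(214/4+175,222/4+25),.129,c))
for n in("scene","side"): cv2.imwrite(f"pics/{n}9.png",eyes.read_camera(n))
s=cv2.imread("pics/scene9.png");d=cv2.imread("pics/side9.png")
s0=cv2.imread("pics/scene0.png");d0=cv2.imread("pics/side0.png")
def red(im,x0,x1,y0,y1):
    h=cv2.cvtColor(im,cv2.COLOR_BGR2HSV); m=(((h[...,0]<8)|(h[...,0]>172))&(h[...,1]>130)&(h[...,2]>70)).astype('u1')
    k=np.zeros_like(m);k[y0:y1,x0:x1]=m[y0:y1,x0:x1]
    n,l,st,ce=cv2.connectedComponentsWithStats(k); return [(st[i].tolist(),ce[i]) for i in range(1,n) if st[i][4]>30]
a=red(s,200,260,170,240);b=red(d,200,260,170,240);print(a,b)
if a and b: print(tri([ray("scene",a[0][1]),ray("side",b[0][1])]))
cv2.imwrite("pics/fin.png",cv2.resize(np.hstack([s[140:290,140:340],d[140:290,170:370]]),None,fx=2,fy=2,interpolation=cv2.INTER_CUBIC))
def dots(im,lo,hi,box):
    h=cv2.cvtColor(im,cv2.COLOR_BGR2HSV); m=cv2.inRange(h,lo,hi);x0,x1,y0,y1=box;m=m[y0:y1,x0:x1]
    M=cv2.moments(m,True); return (M['m10']/M['m00']+x0,M['m01']/M['m00']+y0) if M['m00'] else None
for nm,lo,hi,bs,bd in(("dropper",(95,90,20),(115,255,255),(155,185,190,230),(195,220,168,205)),("rack",(15,140,60),(32,255,255),(230,300,160,215),(280,330,160,220))):
    print(nm,[dots(i,lo,hi,q) for i,q in((s0,bs),(s,bs),(d0,bd),(d,bd))])
E
```

```text
lid top [0.48342742 0.07142645 0.129     ]
[([216, 202, 13, 9, 84], array([221.54761905, 206.04761905]))] [([223, 193, 12, 8, 55], array([227.98181818, 197.16363636]))]
(array([0.48325027, 0.07166583, 0.1201796 ]), [np.float64(0.0016511683928226851), np.float64(0.001651168392822653)])
dropper [(166.9375, 208.8375), (166.8625, 209.2375), (205.85, 185.275), None]
rack [(262.6322930800543, 190.87245590230665), (262.81060606060606, 191.36060606060607), (298.5607843137255, 182.84313725490196), (298.47014925373134, 182.94029850746267)]
```

View pics/fin.png

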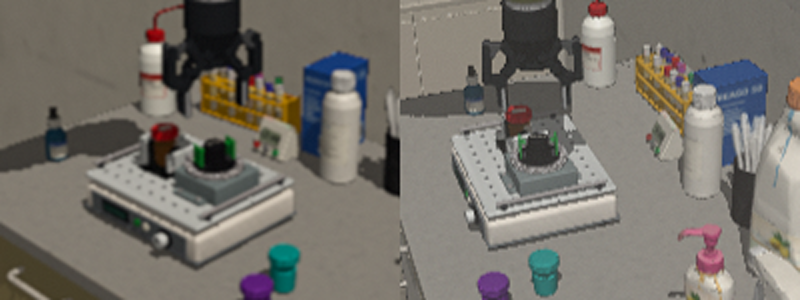

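View pics/scene9.png

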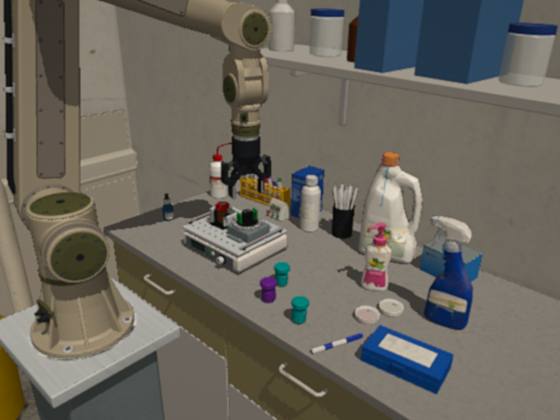

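Bystanders are unmoved and the jar is upright in the V. The lid reads y = 0.0715, a little short of the expected 0.073, so I'll repeat the exact earlier viewpoint (w5) for a relative check.

>>> carry_out:
  motion:
    - {"jaw": 0.6, "tx": 0, "ty": 0, "tz": -3, "wx": 0, "wy": 0, "wz": 0}
    - {"jaw": 0.6, "tx": 0, "ty": 0, "tz": 0, "wx": 0, "wy": 0, "wz": -8.2}
    - {"jaw": 0.6, "tx": 0, "ty": 0, "tz": 0, "wx": 0, "wy": 0, "wz": -8}
    - {"jaw": 0.6, "tx": 5, "ty": 0, "tz": 0, "wx": 0, "wy": 0, "wz": 0}
    - {"jaw": 0.6, "tx": 5, "ty": 0, "tz": 0, "wx": 0, "wy": 0, "wz": 0}
    - {"jaw": 0.6, "tx": 0, "ty": 0, "tz": 0, "wx": 0, "wy": 0, "wz": 0}
    - {"jaw": 0.6, "tx": 0, "ty": 0, "tz": 0, "wx": 0, "wy": 0, "wz": 0}

```text
clock: 22.78
tcp_pos: [0.4852, 0.0692, 0.3806]
orientation: [-0.0, 0.707, 0.708, -0.001]
wrist_force: [-0.4, -0.2, 0.1]
finger_gap: 0.0685
```

```bash
python3 snap.py w14; python3 stripe.py w14; python3 - <<'E'
from h import *
for n in("w5","w14"):
    c=np.load(n+"c.npy",allow_pickle=True).item(); im=cv2.imread(f"pics/{n}.png");h=cv2.cvtColor(im,cv2.COLOR_BGR2HSV)
    m=(((h[...,0]<8)|(h[...,0]>172))&(h[...,1]>110)&(h[...,2]>50)).astype('u1');m[:,:230]=0;m[:,330:]=0;m[260:]=0
    ct=max(cv2.findContours(m,cv2.RETR_EXTERNAL,cv2.CHAIN_APPROX_NONE)[0],key=cv2.contourArea)
    x,y,w,hh=cv2.boundingRect(ct); print(n,(x,y,w,hh),"bottom edge",plane("wrist",(x+w/2,y+hh),.129,c),"sides",plane("wrist",(x,y+hh-w/2),.129,c),plane("wrist",(x+w,y+hh-w/2),.129,c))
a=cv2.imread("pics/w5.png")[110:350,200:360];b=cv2.imread("pics/w14.png")[110:350,200:360]
cv2.imwrite("pics/cmp.png",cv2.resize(np.hstack([a,b]),None,fx=2.4,fy=2.4,interpolation=cv2.INTER_CUBIC))
E
```

```text
[0.4852 0.0692 0.3806] [-3.000e-04  7.065e-01  7.077e-01 -5.000e-04] [-0.022  0.159 -0.213  1.199 -0.     1.547] 22.775 0.06849398907028008 [-0.37824366 -0.23128466  0.10509617]
w14 [252 324  51  18 310] mid [ 0.4821 -0.0396] len 0.0463 ang -8.18
w14 [266 325  26   8  90] mid [ 0.4854 -0.0314] len 0.0226 ang -12.87
w5 (248, 189, 51, 52) bottom edge [0.48295749 0.04802125 0.129     ] sides [0.46261037 0.07047147 0.129     ] [0.503513  0.0703699 0.129    ]
w14 (250, 185, 52, 52) bottom edge [0.48301488 0.05165473 0.129     ] sides [0.46234527 0.0740958  0.129     ] [0.50362975 0.07422154 0.129     ]
```

View pics/cmp.png

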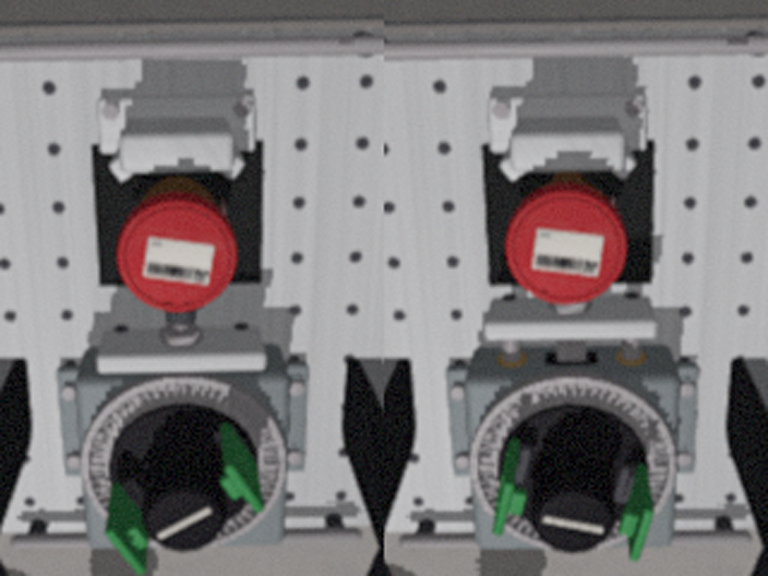

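From the same viewpoint the lid moved +3.6 mm, which matches the home contact I felt. The knob is steady at -12.9°, the tabs are out and the robot is clear. Handing in.

```bash
python3 -c "
from workcell import env,get_state
print(env.hand_in()); print(get_state()['clock'])"
```

```text
the job is handed in; nothing more can be done
None
the job is handed in; nothing more can be done
```

I handed the job in at about 23 s with the jar clamped in the V. The interface gives no verdict, so these are my own checks.

**What I did:** I set the red-lidded jar on the seat about 3.5 mm short of home, after feeling for the V with the jar. I pinched both tabs and checked that the knob turned freely before going further. I then turned it clockwise by about 49° until the torque showed roughly 15 N at the pad. I opened the fingers slowly so the pawls could drop in, then moved clear.

**Last checks:**
- **Jar:** upright by eye, and 3.6 mm further into the V than where I put it down, which matches the contact I felt.
- **Tabs:** both 25.9 mm from the knob axis, the same as at the start, so they are out and locked.
- **Pad force:** about 10–12 N, worked out from the torque slope and the settled angle. I did not measure it directly.
- **Bystanders:** I compared the dropper (one view) and the tube rack (two views) with their starting pictures and found no shift. The timer and the bottles look unmoved by eye. I did not measure the petri dish, but the arm did not go near it.

**What disagreed:**
- The knob settled 3.4° back, at about 45.6° of turn. That is about 7.6 tooth steps from the start instead of a whole number. I put this down to play in the slots, because both tabs stand fully out.
- One oblique view put the lid at y = 0.0715 m, short of the expected 0.073. Repeating the earlier viewpoint gave 0.074 and settled it.
- My dropper colour check found nothing in the final side view, because the dropper was in the arm's shadow there. The scene view showed it in place.

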